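# Make the tabletop press ready and run the lino block through

### The arm

A 6-joint arm with a two-finger parallel gripper is mounted at the origin on the work surface. World frame = base frame: x ahead of the robot, y to its left, z up, the work surface at z = 0. Lengths are in m, angles in rad, forces in N, time in s.
With the tool pointing down it reaches from about 0.4 to 0.825 m from the base axis. Payload 7 kg.
Tool frame: the origin (TCP) lies on the centre line of the jaws, within the pads' length; the fingertips stand 22 mm ahead of it and the grasp point (between the pads) lies 3 mm ahead of it; z points along the fingers, y is the line along which they close (so a half turn about z gives the same grasp; the last joint's range is limited). The gripper opens to 88 mm and grips with 3 to 60 N. Pads are 19 mm wide; open, the fingers measure 130 mm over their backs; the gripper's body (78 mm by 193 mm) begins 47 mm behind the grasp point.
Start: joints at [-0.998, 0.359, 0.012, 0, -1.224, -0.288], TCP at [0.19, -0.648, 0.249] pointing down, gripper open.
Joint ranges: [-3.07, 3.07], [-1.43, 2.12], [-1.02, 1.25], [-3.03, 1.67], [-3.05, -0], [-3.03, 3.03]. Speed limits (rad/s): [2.39, 2.39, 3.01, 3.14, 3.14, 3.14].

### API

Orientations are given as [roll, pitch, yaw] about the fixed x, y, z axes, in that order (R = Rz(yaw) Ry(pitch) Rx(roll)).
In Python, from station import arm gives the robot as it stands.
- The arm moves only by the tool arm_command, never from a script. Its argument "series" is one flat list of numbers, 7 for each row, row after row: the turn, a rotation vector about the tool's x, y, z each as a share of 90 degrees, from -1 to 1, then the shift along the tool's x, y, z each as a share of 0.1 m, from -1 to 1, then the opening, from 0 (shut) to 1 (fully open). A call has 1 to 8 rows; each row is the pose to reach, as a shift and turn from the pose commanded when the call began, along the tool's axes at that moment; what a row does not reach only later rows make up. A row lasts 1/8 s, in which the tool goes at most 62.5 mm and 10.7 degrees, less where a joint would pass 70% of its speed; a pose out of reach is approached as far as the arm can. A call with a number of a shift or a turn outside -1 to 1 is refused whole. A call with a gripper value outside its range is refused whole. The fingers move at their own pace and stop on an object; "force" is the grip in N (left out, the last holds). Time passes only in rows, so rows that repeat a pose let the fingers close. It gives the time, the measured TCP pose, the force, the opening and the grip force at its end, in the units of the state.
- arm.get_state(): the state, without advancing time (a new reading comes with each control period).
- arm.grab_frame(name): name is "scene" or "top" or "wrist"; returns the picture (400x640x3 uint8, blue, green, red); there is no depth.
- arm.camera_model(name): a dict with "fovy" (degrees; the focal length in pixels is half the picture's height over the tangent of half this angle, whatever the lens; pixels are square), "cx", "cy" (the principal point, pixels), "pose" (4x4, takes a point from camera to world coordinates). Camera axes: x right, y down, z forward; pixel columns grow to the right and rows downward; lengths in m; the calibration is good to about 2 mm. A picture is of the moment at which its call begins: read the wrist's pose just before it. camera_model takes no time and is no camera call; for the wrist camera it gives the pose at the moment of the call.
- arm.job_done(): hands the job in; it is judged then, once.
The state is a dict: "t": time; "q": joint angles; "qd": joint speeds; "joint_efforts": joint torques, N m; "eef_pos": TCP position; "ee_rot": TCP orientation; "force": force on the tool from outside, world axes, zero at the start; "moment": the same for the moment, N m; "width": finger opening in m; "gripper_force": force on a finger pad.
Only numpy, scipy, OpenCV 4.12 (cv2) and the standard library are available. Lean on these libraries where they do the work, as an engineer would, in place of code of your own. Each camera call takes 0.05 s, during which the arm holds its last target. There are 200 camera calls.

### The job

Make the little press ready: holding the bench brush, sweep all the offcuts off the bed into the scrap tray beside it without fingering them on the bed, then check the roller gap with the flat gauge, sliding its blade along the bed, square under the roller, until its scribed line is level with the roller's front and keeping it there a moment, first close to the roller's near end (towards the robot), then close to its far end. Then lay the lino block face up, square and midway across the bed, wholly in front of the roller with the bed still out on the loading side, and push the bed by its handle all the way through to its stop so that the block comes out behind the roller. Leave all offcuts in the tray (any that land elsewhere may be put there by hand), brush and gauge back on the cutting mat, and the bottle, ink tin and ink roller undisturbed.

Things in the scene. Friction and masses are not known exactly. Their poses are not given: they have to be found in the camera images.
- press: grey tabletop press, fixed. Origin on the table under the roller's middle. x runs along the roller (+x to its far end, away from the robot; -x to the near end), y along the bed's travel (-y is the loading side). Two rails carry the bed (at x = +-60 mm, 24 mm wide, y from -130 to +130 mm). The bed's top is 57 mm above the table; the gap between it and the roller's underside is 11 mm.
- press_beam (a point): middle of the press's top beam, 178 mm above the table; the beam is 36 mm deep (press y), 24 mm high, and joins two side frames at 108 mm to either side (press x), each 20 mm thick, 60 mm deep in y, 195 mm high, with a screw on top up to 235 mm. A star wheel, not used, is on the near frame: press x -148 to -118 mm, y within 62 mm, 36 to 160 mm high.
- roller (a point): centre of the steel roller, on its axis, 98 mm above the table; 60 mm diameter, 190 mm long along the press's x, free to turn. Its front is 30 mm from here towards press -y. Close to an end means that the middle of the gauge's blade is about 55 mm (35 to 75) from here along press -x (near) or +x (far).
- bed (a joint): travel of the press bed, m: 0 = fully out on the loading side (press -y), 0.25 = fully through against its stop. It is pushed along the press's +y, and its friction (about 4 N) keeps it where it is left.
- bed_top (a point): middle of the bed's top face. The bed is a flat aluminium plate, 170 mm along the press's x, 360 mm along its y, 12 mm thick, no rims; at travel 0 this point is 160 mm from the roller towards press -y.
- bed_handle (a point): middle of the bed's handle: a horizontal round bar 12 mm thick and 90 mm long, along the press's x, 51 mm above the table, 40 mm out from the -y end of the bed (34 mm clear between bar and bed).
- tray: low open sheet-metal scrap tray on the table, fixed, along the far (+x) side of the bed on the loading side: 110 mm (its x) by 260 mm (its y), 36 mm high, walls 3 mm, axes parallel to the press's. Its inner long wall stands under the bed's edge (the bed overhangs it by 9 mm). Origin: centre of its underside.
- mat: green cutting mat, 260 mm (its x) by 220 mm (its y), 3 mm thick, fixed to the table; the brush and the gauge lie on it. Origin: centre of its underside.
- brush: bench brush standing on its bristles: wooden stock 150 x 30 mm, 34 to 58 mm up; stiff bristles below it, 140 x 26 mm, 34 mm long; a 22 mm wide handle goes 90 mm on beyond the stock's -x end. 160 g, balanced about 10 mm from the origin towards the handle. Origin: centre of the bristles' underside; x along the length, away from the handle; z up.
- gauge: flat steel-coloured setting gauge: blade 150 mm long (its x), 36 mm wide, 8 mm thick, with an upright wooden grip on its rear part (44 mm along the blade, 16 mm thick, from 8 to 54 mm up), centred 50 mm behind the origin. Origin: centre of the blade's underside; +x to the blade's tip (75 mm ahead). 220 g.
- gauge_line (a point): middle of the dark line scribed across the top of the blade, 55 mm behind its tip, 20 mm ahead of the gauge's origin; inserted fully, this line is level with the roller's front.
- block: lino block: a flat plate 50 mm (its x) by 76 mm (its y), 8 mm thick, 40 g, plywood with the carved brown lino face up; at the start it lies on the table to the left of the press. Origin: centre of its underside, z out of the lino face.
- chip1: wooden offcut, a chunky stepped scrap about 18-24 x 15-18 mm and 12-16 mm high, 14 g; lies loose on the press bed at the start (may be absent). Origin: centre of its underside.
- chip2: wooden offcut, a chunky stepped scrap about 18-24 x 15-18 mm and 12-16 mm high, 14 g; lies loose on the press bed at the start (may be absent). Origin: centre of its underside.
- chip3: wooden offcut, a chunky stepped scrap about 18-24 x 15-18 mm and 12-16 mm high, 14 g; lies loose on the press bed at the start (may be absent). Origin: centre of its underside.
- chip4: wooden offcut, a chunky stepped scrap about 18-24 x 15-18 mm and 12-16 mm high, 14 g; lies loose on the press bed at the start (may be absent). Origin: centre of its underside.
- chip5: wooden offcut, a chunky stepped scrap about 18-24 x 15-18 mm and 12-16 mm high, 14 g; lies loose on the press bed at the start (may be absent). Origin: centre of its underside.
- medium_bottle: bystander: amber bottle, 48 mm diameter, 105 mm high. Origin: centre of its underside.
- ink_tin: bystander: ink tin, 68 mm diameter, 48 mm high. Origin: centre of its underside.
- brayer: bystander: ink roller with wooden handle, about 140 mm long, 35 mm high. Origin: underneath the middle of its rubber roll.
There are look-alikes about, which are no part of the job. Leave any pink look-alike of the gauge alone.

How it is judged:
By the outcome, as a careful person would: the job done as asked, in the order asked, and still so for the second after the job is handed in, with the robot touching nothing.
Of chip1, chip2, chip3, chip4, chip5 only 3 to 5 are there at a start; the rules pass over those that are not, and their reading is None.
At some moment in a run one of chip1, chip2, chip3, chip4, chip5, block, gauge may be knocked a few centimetres aside while the robot is not near it.
It also fails if it takes over 192 s, if anything falls off the work surface, if the arm or the gripper's body presses on something with over 40 N, if the wrist force passes 120 N, or if a joint passes its speed limit or range.

## Working session

There is one attempt and no reset: what is moved stays moved. The work goes in short steps, Python scripts to look and compute and a tool call to move; the robot and the scene stay as the last step left them, time stands still between calls to the robot, and variables do not carry over. Pictures are saved under pics/ and viewed, at most 14 in all, crops included, and the job is handed in when it is done.

Besides the shell and the picture viewer there is one more tool, called after "Request:" as name(argument=value, ...), one argument or row to a line, values as JSON. arm_command: Moves the arm, as the interface text tells. Its arguments: {"type":"object","properties":{"series":{"type":"array"},"force":{"type":"number"}},"required":["series"]}

```bash
ls; mkdir -p pics; cat > h.py <<'E'
import numpy as np, cv2
from station import arm
from scipy.spatial.transform import Rotation as R
def grab(n,f=None):
    m=arm.camera_model(n); im=arm.grab_frame(n).copy()
    if f: cv2.imwrite('pics/'+f,im)
    return im,m
def foc(m): return 200/np.tan(np.radians(m['fovy'])/2)
def ray(m,uv):
    P=np.array(m['pose']);d=P[:3,:3]@np.array([(uv[0]-m['cx'])/foc(m),(uv[1]-m['cy'])/foc(m),1]);return P[:3,3],d
def onz(m,uv,z):
    o,d=ray(m,uv);return (o+d*(z-o[2])/d[2])
def proj(m,p):
    P=np.array(m['pose']);c=P[:3,:3].T@(np.array(p)-P[:3,3]);return c[:2]/c[2]*foc(m)+[m['cx'],m['cy']]
E
python3 - <<'E'
from h import *
np.set_printoptions(precision=4,suppress=True)
for n in ['scene','top','wrist']:
    im,m=grab(n,n+'0.png'); print(n,{k:v for k,v in m.items() if k!='pose'});print(np.array(m['pose']))
print(arm.get_state())
E
```

```text
pics
scene {'fovy': 50.55910373348517, 'cx': 319.9580946558959, 'cy': 196.6560702270245}
[[ 0.7491  0.329  -0.575   1.1946]
 [ 0.662  -0.4036  0.6316 -0.7119]
 [-0.0243 -0.8538 -0.5201  0.6933]
 [ 0.      0.      0.      1.    ]]
top {'fovy': 54.70842917981994, 'cx': 314.2854904339829, 'cy': 201.7138521850836}
[[ 0.0237 -0.9835  0.1793  0.4215]
 [-0.9991 -0.0295 -0.0302 -0.0229]
 [ 0.035  -0.1784 -0.9833  1.0889]
 [ 0.      0.      0.      1.    ]]
wrist {'fovy': 67.94625873485187, 'cx': 318.8291365703718, 'cy': 203.72864174466397}
[[-0.2806  0.9256  0.2539  0.1203]
 [ 0.9598  0.2703  0.0755 -0.6672]
 [ 0.0013  0.2649 -0.9643  0.3834]
 [ 0.      0.      0.      1.    ]]
{'t': 0.15, 'q': array([-0.9979,  0.3592,  0.0113, -0.0002, -1.2241, -0.2881]), 'qd': array([-0.0003, -0.0017,  0.0005,  0.002 , -0.0011, -0.0007]), 'joint_efforts': array([ -0.    , -58.3276,  29.3291,   7.0012,   0.0088,  -0.0001]), 'eef_pos': array([ 0.1895, -0.6475,  0.2478]), 'ee_rot': array([ 3.1403, -0.0001, -2.8569]), 'force': array([-0.1153,  0.1286, -0.4556]), 'moment': array([ 0.0212, -0.0216, -0.0341]), 'gripper_force': 0.0, 'width': 0.08752105613161511}
```

View pics/top0.png

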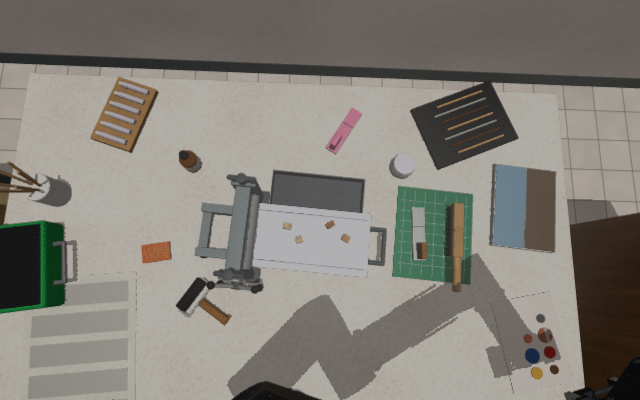

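View pics/scene0.png

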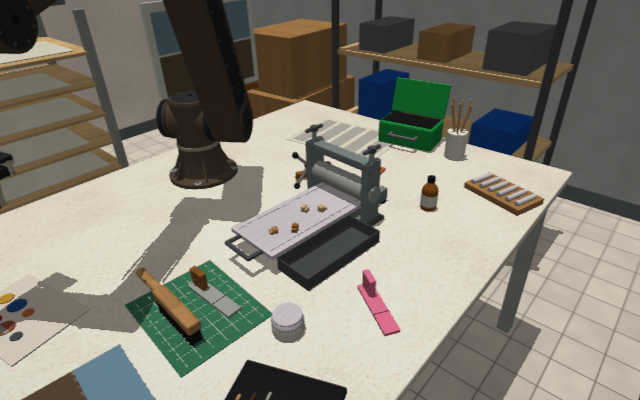

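```bash
python3 - <<'E'
from h import *
im=cv2.imread('pics/top0.png')
c=cv2.resize(im[165:300,245:480],None,fx=3.4,fy=3.4,interpolation=cv2.INTER_CUBIC);cv2.imwrite('pics/topc.png',c)
h=cv2.cvtColor(im,cv2.COLOR_BGR2HSV)
for p in [(310,220),(270,250),(418,215),(421,250),(457,220),(457,275),(156,252),(287,226),(330,224),(405,275),(300,290),(420,240)]: print(p,im[p[1],p[0]],h[p[1],p[0]])
E
```

```text
(310, 220) [178 175 176] [130   4 178]
(270, 250) [178 175 176] [130   4 178]
(418, 215) [152 156 155] [ 38   7 156]
(421, 250) [43 56 68] [16 94 68]
(457, 220) [ 83 119 150] [ 16 114 150]
(457, 275) [ 79 114 145] [ 16 116 145]
(156, 252) [ 56  91 158] [ 10 165 158]
(287, 226) [108 141 163] [ 18  86 163]
(330, 224) [ 66  95 130] [ 14 126 130]
(405, 275) [ 88 114  68] [ 73 103 114]
(300, 290) [164 173 176] [ 23  17 176]
(420, 240) [154 158 158] [ 30   6 158]
```

View pics/topc.png

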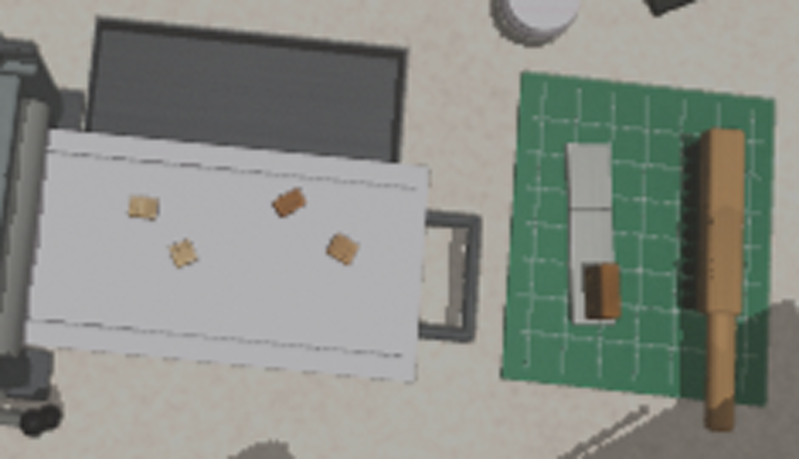

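```bash
cat >> h.py <<'E'
np.set_printoptions(precision=4,suppress=True)
topm=arm.camera_model('top')
def cr(c): return np.array([245+(c[0]+.5)/3.4-.5,165+(c[1]+.5)/3.4-.5])
E
python3 - <<'E'
from h import *
def p(n,c,z): print(n,onz(topm,cr(c),z)[:2])
p('bedBR(near -y)',(416,381),.057);p('bedTR(far -y)',(429,166),.057);p('bedTL',(48,129),.057);p('bedBL',(28,345),.057)
p('line far L',(48,152),.057);p('line far R',(415,189),.057);p('line near R',(403,356),.057);p('line near L',(32,320),.057)
for i,c in enumerate([(143,207),(182,254),(289,202),(342,249)]): p('chip',c,.065)
p('bar top',(474,215),.057);p('bar bot',(466,340),.057)
p('tray TL',(97,18),.036);p('tray TR',(407,48),.036)
for c in [(522,72),(775,99),(766,405),(501,379)]: p('mat',c,.003)
for c in [(567,144),(609,144),(616,322),(574,324)]: p('gauge',c,.011)
p('gline',(570,208),.011);p('gline',(611,210),.011)
for c in [(588,265),(619,264),(619,318),(589,320)]: p('grip',c,.057)
for c in [(705,129),(743,130),(740,314),(697,312),(709,430),(733,430)]: p('brush',c,.061)
im=cv2.imread('pics/top0.png');h=cv2.cvtColor(im,cv2.COLOR_BGR2HSV)
m=cv2.inRange(h[230:275,135:180],(3,120,80),(15,255,255));cn=max(cv2.findContours(m,0,1)[0],key=cv2.contourArea)
r=cv2.minAreaRect(cn);b=cv2.boxPoints(r)+[135,230];print(r)
for q in b: print('block',onz(topm,q,.008)[:2])
E
```

```text
bedBR(near -y) [ 0.4131 -0.1982]
bedTR(far -y) [ 0.5818 -0.2088]
bedTL [0.6027 0.0953]
bedBL [0.4333 0.1023]
line far L [0.5843 0.0944]
line far R [ 0.563  -0.1975]
line near R [ 0.4319 -0.1881]
line near L [0.4525 0.1002]
chip [0.5417 0.0174]
chip [ 0.5058 -0.0141]
chip [ 0.5488 -0.0968]
chip [ 0.5131 -0.1389]
bar top [ 0.5435 -0.2446]
bar bot [ 0.4454 -0.2375]
tray TL [0.7004 0.0621]
tray TR [ 0.6833 -0.1945]
mat [ 0.6736 -0.2985]
mat [ 0.6568 -0.5164]
mat [ 0.4    -0.4959]
mat [ 0.4159 -0.2772]
gauge [ 0.611  -0.3336]
gauge [ 0.6121 -0.3692]
gauge [ 0.4641 -0.3709]
gauge [ 0.4616 -0.3361]
gline [ 0.5571 -0.3349]
gline [ 0.5563 -0.3694]
grip [ 0.5063 -0.335 ]
grip [ 0.5078 -0.3598]
grip [ 0.4654 -0.3586]
grip [ 0.4633 -0.3347]
brush [ 0.6178 -0.4316]
brush [ 0.6179 -0.4626]
brush [ 0.4708 -0.4534]
brush [ 0.4715 -0.4193]
brush [ 0.3812 -0.4251]
brush [ 0.3816 -0.4439]
((20.769996643066406, 21.889999389648438), (17.53624725341797, 28.991378784179688), 81.8698959350586)
block [0.4829 0.4188]
block [0.4961 0.342 ]
block [0.449  0.3311]
block [0.4361 0.4073]
```

```bash
cat >> h.py <<'E'
def plan(p,yaw,verbose=1):
    s=arm.get_state();Rc=R.from_euler('xyz',s['ee_rot']);Rt=R.from_euler('xyz',[np.pi,0,yaw])
    d=Rc.inv().apply(np.array(p)-s['eef_pos'])/0.1; r=(Rc.inv()*Rt).as_rotvec()/(np.pi/2)
    print('t %.1f pos'%s['t'],s['eef_pos'],'rot',s['ee_rot'],'w %.4f'%s['width'],'F',s['force'],'-> shift',d,'turn',r)
PY=-0.07; bedc=np.array([0.510,-0.024])
def b2w(x,y,c=None): # bed frame (origin bed centre at travel 0) to world
    return (bedc if c is None else c)+np.array([np.cos(PY)*x-np.sin(PY)*y,np.sin(PY)*x+np.cos(PY)*y])
def w2b(p):
    d=np.array(p)[:2]-bedc;return np.array([np.cos(PY)*d[0]+np.sin(PY)*d[1],-np.sin(PY)*d[0]+np.cos(PY)*d[1]])
E
python3 -c "
from h import *
plan([.5445,-.4417,.2478],np.pi-.065)"
```

```text
t 0.1 pos [ 0.1895 -0.6475  0.2478] rot [ 3.1403 -0.0001 -2.8569] w 0.0875 F [-0.1153  0.1286 -0.4556] -> shift [-3.9851  0.9781  0.0011] turn [ 0.0008 -0.0002  0.2226]
```

Request:
arm_command(
  series=[0,0,0,-0.5,0,0,1,0,0,0,-1,0,0,1,0,0,0,-1,0,0,1],
)

```text
t: 0.52
eef_pos: [0.2885, -0.6186, 0.2479]
ee_rot: [3.141, 0.0, -2.854]
force: [-0.1, -0.4, -0.1]
width: 0.0879
gripper_force: 0.0
```

Request:
arm_command(
  series=[0,0,0,-0.5,0.2,0,1,0,0,0,-1,0.5,0,1,0,0,0,-1,0.5,0,1],
)

```text
t: 0.9
eef_pos: [0.3694, -0.5414, 0.2486]
ee_rot: [3.141, 0.0, -2.853]
force: [-0.1, -0.2, 0.6]
width: 0.0876
gripper_force: 0.0
```

Request:
arm_command(
  series=[0,0,0.1,-0.5,0.2,0,1,0,0,0.2,-0.9,0.3,0,1,0,0,0.22,-0.9,0.3,0,1,0,0,0.22,-0.9,0.3,0,1],
)

```text
t: 1.4
eef_pos: [0.4447, -0.49, 0.2483]
ee_rot: [3.141, -0.001, 3.081]
force: [-0.9, 0.2, 0.3]
width: 0.0877
gripper_force: 0.0
```

```bash
python3 -c "
from h import *
plan([.5445,-.4417,.2478],np.pi-.065)
grab('wrist','w1.png')"
```

```text
t 1.4 pos [ 0.4447 -0.49    0.2483] rot [ 3.1414 -0.0007  3.0815] w 0.0877 F [-0.8849  0.1785  0.2628] -> shift [-0.967   0.5423  0.0046] turn [ 0.0001 -0.0004  0.0031]
```

View pics/w1.png

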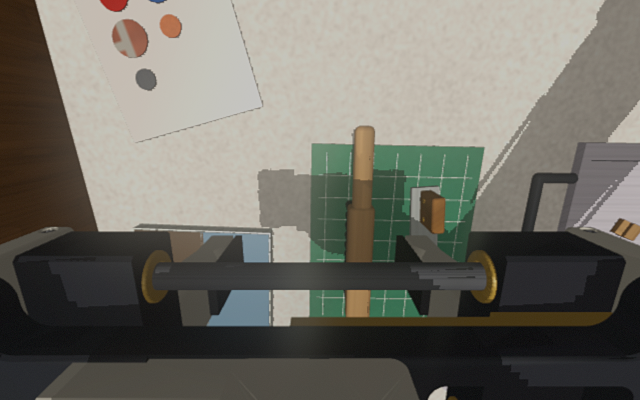

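```bash
python3 -c "
from h import *
m=arm.camera_model('wrist')
for c in [(353,150),(374,150),(346,206),(374,206),(363,127)]: print(onz(m,c,.06)[:2])
for c in [(410,188),(438,190),(422,192),(444,195)]: print('g',onz(m,c,.011)[:2],onz(m,c,.057)[:2])
"
```

```text
[ 0.4035 -0.4505]
[ 0.4049 -0.4279]
[ 0.4658 -0.4604]
[ 0.4677 -0.4286]
[ 0.3801 -0.4393]
g [ 0.4609 -0.3736] [ 0.45   -0.3874]
g [ 0.4657 -0.3376] [ 0.4542 -0.3558]
g [ 0.4671 -0.3581] [ 0.4554 -0.3738]
g [ 0.4728 -0.3295] [ 0.4604 -0.3488]
```

Request:
arm_command(
  series=[0,0,0,-0.5,0.3,0,1,0,0,0,-0.95,0.5,0,1,0,0,0,-0.95,0.5,0.4,1,0,0,0,-0.95,0.5,0.9,1,0,0,0,-0.95,0.5,0.9,1],
)

```text
t: 2.08
eef_pos: [0.5401, -0.445, 0.1543]
ee_rot: [3.138, -0.008, 3.08]
force: [-0.5, 0.1, 0.0]
width: 0.0877
gripper_force: 0.0
```

Request:
arm_command(
  series=[0,0,0.01,0,-0.02,0.3,0.7,0,0,0.01,0,-0.02,0.65,0.7,0,0,0.01,0,-0.02,0.96,0.7,0,0,0.01,0,-0.02,0.96,0.7],
  force=40,
)

```text
t: 2.58
eef_pos: [0.5422, -0.4481, 0.0625]
ee_rot: [3.141, -0.002, 3.065]
force: [-0.2, -0.8, 0.5]
width: 0.0616
gripper_force: 0.0
```

Request:
arm_command(
  series=[0,0,0,0,0,0,0,0,0,0,0,0,0,0,0,0,0,0,0,0,0,0,0,0,0,0,0,0,0,0,0,0,0,0,0],
  force=40,
)

```text
t: 3.2
eef_pos: [0.5435, -0.4475, 0.0634]
ee_rot: [-3.141, 0.001, 3.065]
force: [-0.7, 1.3, 6.5]
width: 0.0299
gripper_force: 39.9
```

```bash
python3 -c "
from h import *
for y in (0.02,-0.08):
  plan([*b2w(-.06,y),.16],PY-np.pi/2)
im,m=grab('top')
h=cv2.cvtColor(im,cv2.COLOR_BGR2HSV)
mk=cv2.inRange(h,(5,50,60),(25,255,255));mk[:200]=0;mk[275:]=0;mk[:,:255]=0;mk[:,372:]=0
for c in cv2.findContours(mk,0,1)[0]:
  if cv2.contourArea(c)>8: (u,v),_,_=cv2.minAreaRect(c);print((u,v),cv2.contourArea(c),'bed',w2b(onz(m,(u,v),.066)))
"
```

```text
t 3.2 pos [ 0.5435 -0.4475  0.0634] rot [-3.1411  0.0008  3.0654] w 0.0299 F [-0.6675  1.2762  6.4721] -> shift [ 1.2573  4.3932 -0.9689] turn [-0.0006  0.0001 -1.004 ]
t 3.2 pos [ 0.5435 -0.4475  0.0634] rot [-3.1411  0.0008  3.0654] w 0.0299 F [-0.6675  1.2762  6.4721] -> shift [ 1.2511  3.3932 -0.9684] turn [-0.0006  0.0001 -1.004 ]
(298.3999938964844, 239.300048828125) 27.0 bed [-0.0047  0.009 ]
(345.3000183105469, 237.9000244140625) 41.5 bed [ 0.011  -0.1144]
(286.5, 225.5) 33.0 bed [0.0286 0.0441]
(329.576904296875, 224.11538696289062) 36.0 bed [ 0.0435 -0.0696]
```

Request:
arm_command(
  series=[0,0,0,0,0,-0.3,0,0,0,0,0,0,-0.7,0,0,0,0,0,0,-1,0,0,0,0,0,0,-1,0],
)

```text
t: 3.75
eef_pos: [0.5444, -0.448, 0.1654]
ee_rot: [-3.14, 0.004, 3.065]
force: [0.6, -0.8, -2.2]
width: 0.03
gripper_force: 39.9
```

Request:
arm_command(
  series=[0,0,-0.1,0,0.1,0,0,0,0,-0.2,0.1,0.2,0,0,0,0,-0.3,0.2,0.4,0,0,0,0,-0.4,0.3,0.5,0,0,0,0,-0.5,0.4,0.7,0,0,0,0,-0.6,0.5,0.8,0,0,0,0,-0.7,0.6,0.9,0,0,0,0,-0.8,0.6,1,0,0],
)

```text
t: 4.75
eef_pos: [0.4896, -0.3423, 0.1612]
ee_rot: [3.139, 0.0, -1.957]
force: [0.9, 0.7, -2.2]
width: 0.0295
gripper_force: 39.9
```

Request:
arm_command(
  series=[0,0,-0.1,-0.5,0,0,0,0,0,-0.2,-0.9,0.2,0,0,0,0,-0.2,-0.9,0.2,0,0,0,0,-0.2,-0.9,0.2,0,0],
)

```text
t: 5.25
eef_pos: [0.5065, -0.2521, 0.1619]
ee_rot: [3.14, 0.0, -1.648]
force: [-1.1, 0.9, -0.8]
width: 0.0298
gripper_force: 39.9
```

```bash
python3 -c "
from h import *
plan([*b2w(-.06,.02),.165],PY-np.pi/2)
print(w2b(arm.get_state()['eef_pos']))
"
```

```text
t 5.2 pos [ 0.5065 -0.2521  0.1619] rot [ 3.1405  0.0001 -1.6476] w 0.0298 F [-1.0527  0.9131 -0.8049] -> shift [-2.4727  0.7417 -0.03  ] turn [ 0.0007  0.0001 -0.0043]
[ 0.0125 -0.2278]
```

Request:
arm_command(
  series=[0,0,0,-0.4,0.3,0,0,0,0,0,-0.8,0.7,0,0,0,0,0,-1,0.74,0,0,0,0,0,-1,0.74,0,0],
)

```text
t: 5.75
eef_pos: [0.4405, -0.1467, 0.1627]
ee_rot: [-3.141, 0.0, -1.647]
force: [0.2, -0.8, -0.6]
width: 0.0299
gripper_force: 39.9
```

Request:
arm_command(
  series=[0,0,0,-0.43,0,0,0,0,0,0,-0.43,0,0,0,0,0,0,-0.43,0,0.25,0,0,0,0,-0.43,0,0.38,0,0,0,0,-0.43,0,0.38,0],
)

```text
t: 6.38
eef_pos: [0.4433, -0.1049, 0.1235]
ee_rot: [3.139, -0.001, -1.649]
force: [0.3, -0.2, -1.3]
width: 0.0296
gripper_force: 39.9
```

```bash
python3 -c "
from h import *
plan([*b2w(-.06,-.085),.119],PY-np.pi/2)
print(w2b(arm.get_state()['eef_pos']))
grab('scene','s1.png')
"
```

```text
t 6.4 pos [ 0.4433 -0.1049  0.1235] rot [ 3.1388 -0.0009 -1.6486] w 0.0296 F [ 0.3057 -0.1767 -1.3395] -> shift [-0.0042 -0.0085  0.0454] turn [ 0.0018 -0.0005 -0.005 ]
[-0.0608 -0.0854]
```

View pics/s1.png

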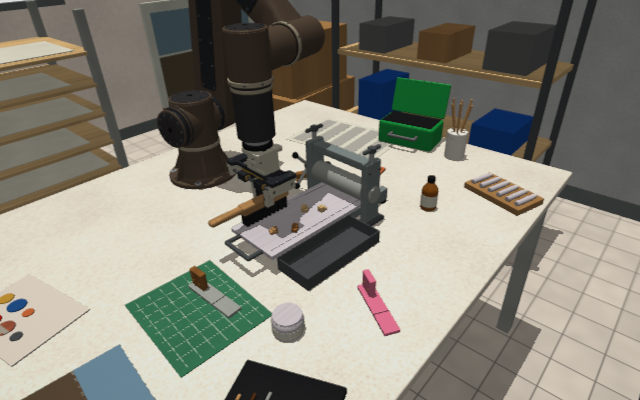

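Request:
arm_command(
  series=[0,0,0,0,0,0.045,0,0,0,0,0,-0.1,0.045,0,0,0,0,0,-0.2,0.045,0,0,0,0,0,-0.3,0.045,0,0,0,0,0,-0.4,0.045,0,0,0,0,0,-0.5,0.045,0,0,0,0,0,-0.6,0.045,0,0,0,0,0,-0.7,0.045,0],
)

```text
t: 7.42
eef_pos: [0.5144, -0.1094, 0.12]
ee_rot: [3.141, -0.0, -1.647]
force: [-0.6, -0.6, -0.7]
width: 0.0298
gripper_force: 39.9
```

Request:
arm_command(
  series=[0,0,0,0,-0.1,0,0,0,0,0,0,-0.2,0,0,0,0,0,0,-0.3,0,0,0,0,0,0,-0.4,0,0,0,0,0,0,-0.5,0,0,0,0,0,0,-0.6,0,0,0,0,0,0,-0.7,0,0,0,0,0,0,-0.8,0,0],
)

```text
t: 8.43
eef_pos: [0.5942, -0.1156, 0.12]
ee_rot: [-3.142, 0.0, -1.647]
force: [0.3, -0.2, -1.1]
width: 0.0298
gripper_force: 39.9
```

Request:
arm_command(
  series=[0,0,0,0,-0.08,0,0,0,0,0,0,-0.16,0,0,0,0,0,0,-0.16,0,0,0,0,0,0,-0.16,0,0,0,0,0,0,-0.16,-0.3,0,0,0,0,0,-0.16,-0.5,0,0,0,0,0,-0.16,-0.5,0],
)

```text
t: 9.3
eef_pos: [0.6102, -0.1166, 0.1719]
ee_rot: [-3.138, 0.0, -1.647]
force: [1.3, 0.1, -1.7]
width: 0.0298
gripper_force: 39.9
```

```bash
python3 -c "
from h import *
plan([*b2w(-.06,.02),.165],PY-np.pi/2)
print(w2b(arm.get_state()['eef_pos']))
im,m=grab('scene')
cv2.imwrite('pics/s2.png',cv2.resize(im[170:300,210:400],None,fx=3,fy=3))
"
```

```text
t 9.3 pos [ 0.6102 -0.1166  0.1719] rot [-3.1381  0.0005 -1.6471] w 0.0298 F [ 1.3243  0.1439 -1.7491] -> shift [-1.0437  1.671   0.0635] turn [-0.0022  0.0003 -0.004 ]
[ 0.1064 -0.0854]
```

View pics/s2.png

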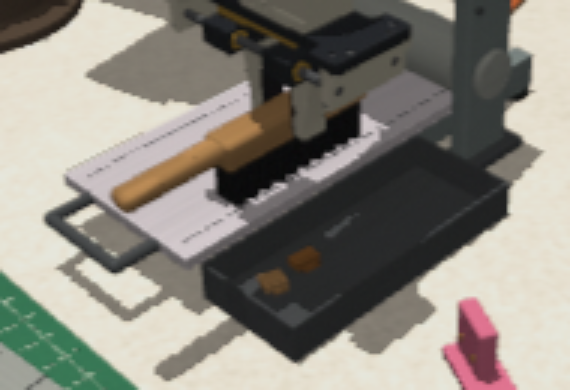

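Request:
arm_command(
  series=[0,0,0,-0.3,0.4,0,0,0,0,0,-0.6,0.8,0,0,0,0,0,-0.7,1,0,0,0,0,0,-0.7,1,0,0],
)

```text
t: 9.85
eef_pos: [0.5133, -0.0387, 0.1694]
ee_rot: [3.14, 0.0, -1.646]
force: [0.8, 0.5, -1.4]
width: 0.0294
gripper_force: 39.9
```

Request:
arm_command(
  series=[0,0,0,-0.2,0.3,0,0,0,0,0,-0.35,0.67,0,0,0,0,0,-0.35,0.67,0.2,0,0,0,0,-0.35,0.67,0.48,0,0,0,0,-0.35,0.67,0.48,0],
)

```text
t: 10.48
eef_pos: [0.4497, -0.0001, 0.1201]
ee_rot: [3.137, -0.002, -1.648]
force: [-0.5, -0.0, -0.5]
width: 0.0296
gripper_force: 39.9
```

```bash
python3 -c "
from h import *
plan([*b2w(-.06,.02),.12],PY-np.pi/2)
print(w2b(arm.get_state()['eef_pos']))
im,m=grab('scene')
cv2.imwrite('pics/s3.png',cv2.resize(im[150:280,230:420],None,fx=3,fy=3))
"
```

```text
t 10.5 pos [ 0.4497 -0.0001  0.1201] rot [ 3.1372 -0.0021 -1.6479] w 0.0296 F [-0.5206 -0.0329 -0.5402] -> shift [-0.0035 -0.0186  0.0013] turn [ 0.0028 -0.0013 -0.0045]
[-0.0619  0.0197]
```

View pics/s3.png

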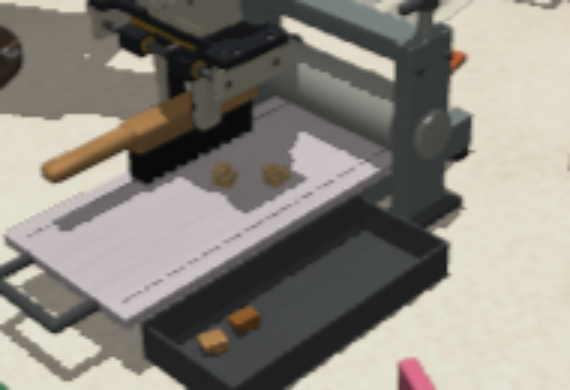

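Request:
arm_command(
  series=[0,0,0,0,0,0,0,0,0,0,0,-0.1,0,0,0,0,0,0,-0.2,0,0,0,0,0,0,-0.3,0,0,0,0,0,0,-0.4,0,0,0,0,0,0,-0.5,0,0,0,0,0,0,-0.6,0,0,0,0,0,0,-0.7,0,0],
)

```text
t: 11.52
eef_pos: [0.5214, -0.0047, 0.122]
ee_rot: [3.141, -0.0, -1.647]
force: [-0.0, -0.3, -1.7]
width: 0.0296
gripper_force: 39.9
```

Request:
arm_command(
  series=[0,0,0,0,-0.1,0,0,0,0,0,0,-0.2,0,0,0,0,0,0,-0.3,0,0,0,0,0,0,-0.4,0,0,0,0,0,0,-0.5,0,0,0,0,0,0,-0.6,0,0,0,0,0,0,-0.7,0,0,0,0,0,0,-0.8,0,0],
)

```text
t: 12.52
eef_pos: [0.6012, -0.0108, 0.122]
ee_rot: [-3.142, -0.0, -1.647]
force: [-0.4, 0.4, -1.0]
width: 0.0295
gripper_force: 39.9
```

Request:
arm_command(
  series=[0,0,0,0,-0.08,0,0,0,0,0,0,-0.16,0,0,0,0,0,0,-0.16,0,0,0,0,0,0,-0.16,0,0,0,0,0,0,-0.16,-0.3,0,0,0,0,0,-0.16,-0.5,0,0,0,0,0,-0.16,-0.5,0],
)

```text
t: 13.4
eef_pos: [0.6172, -0.0117, 0.1739]
ee_rot: [-3.138, 0.001, -1.647]
force: [1.3, 0.1, -1.6]
width: 0.0295
gripper_force: 39.9
```

Request:
arm_command(
  series=[0,0,0,0.4,0,0,0,0,0,0,0.8,0,0,0,0,0,0,1,0,0,0,0,0,0,1,0,0,0],
)

```text
t: 13.9
eef_pos: [0.6081, -0.1128, 0.1712]
ee_rot: [3.14, 0.0, -1.649]
force: [0.0, 0.6, -1.5]
width: 0.0291
gripper_force: 39.9
```

```bash
python3 -c "
from h import *
print(w2b(arm.get_state()['eef_pos']))
plan([.5435,-.4475,.17],np.pi-.075)
im,m=grab('scene')
cv2.imwrite('pics/s4.png',cv2.resize(im[150:350,130:420],None,fx=2.7,fy=2.7))
"
```

```text
[ 0.1041 -0.0817]
t 13.9 pos [ 0.6081 -0.1128  0.1712] rot [ 3.1404  0.     -1.6494] w 0.0291 F [ 0.0197  0.5807 -1.4591] -> shift [3.3874 0.3816 0.0123] turn [ 0.0006 -0.0006  0.9977]
```

View pics/s4.png

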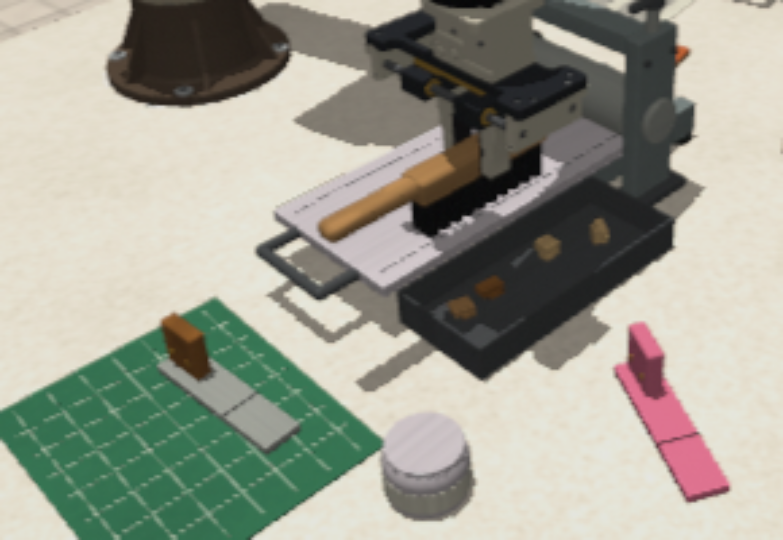

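Request:
arm_command(
  series=[0,0,0,0.4,0.1,0,0,0,0,0,0.8,0.26,0,0,0,0,0,1,0.26,0,0,0,0,0,1,0.26,0,0],
)

```text
t: 14.45
eef_pos: [0.5755, -0.2098, 0.1719]
ee_rot: [-3.142, -0.0, -1.648]
force: [-0.7, -0.8, -0.9]
width: 0.0299
gripper_force: 39.9
```

Request:
arm_command(
  series=[0,0,0,0.4,0,0,0,0,0,0,0.8,0,0,0,0,0,0,1,0,0,0,0,0,0,1,0,0,0],
)

```text
t: 14.95
eef_pos: [0.5678, -0.3093, 0.1715]
ee_rot: [3.141, 0.0, -1.648]
force: [-0.0, -1.0, -2.4]
width: 0.0296
gripper_force: 39.9
```

Request:
arm_command(
  series=[0,0,0.1,0.1,0,0,0,0,0,0.2,0.3,0,0,0,0,0,0.3,0.5,0,0,0,0,0,0.4,0.7,0,0,0,0,0,0.5,0.8,0,0,0,0,0,0.6,0.9,0,0,0,0,0,0.7,1,0,0,0,0,0,0.8,1,0,0,0],
)

```text
t: 15.95
eef_pos: [0.5607, -0.4079, 0.1718]
ee_rot: [3.141, 0.0, -2.909]
force: [0.2, 0.3, -1.6]
width: 0.0296
gripper_force: 39.9
```

```bash
python3 -c "
from h import *
plan([.555,-.452,.0635],np.pi-.075)
"
```

```text
t 15.9 pos [ 0.5607 -0.4079  0.1718] rot [ 3.1413  0.0001 -2.9086] w 0.0296 F [ 0.1623  0.2586 -1.581 ] -> shift [ 0.1571 -0.4163  1.0833] turn [0.0002 0.     0.1961]
```

Request:
arm_command(
  series=[0,0,0.1,0.1,-0.2,0,0,0,0,0.2,0.16,-0.42,0,0,0,0,0.2,0.16,-0.42,0.2,0,0,0,0.2,0.16,-0.42,0.5,0,0,0,0.2,0.16,-0.42,0.75,0,0,0,0.2,0.16,-0.42,0.9,0,0,0,0.2,0.16,-0.42,1,0,0,0,0.2,0.16,-0.42,1,0],
)

```text
t: 16.95
eef_pos: [0.5545, -0.453, 0.0717]
ee_rot: [3.141, -0.001, 3.066]
force: [-0.3, -0.3, -1.5]
width: 0.0298
gripper_force: 39.9
```

Request:
arm_command(
  series=[0,0,0,0,0,0.04,0,0,0,0,0,0,0.08,0,0,0,0,0,0,0.08,0,0,0,0,0,0,0.08,0.3,0,0,0,0,0,0.08,0.7,0,0,0,0,0,0.08,0.7,0,0,0,0,0,0.08,0.7],
)

```text
t: 17.82
eef_pos: [0.5544, -0.4534, 0.0643]
ee_rot: [-3.141, 0.0, 3.065]
force: [0.3, -0.0, -0.3]
width: 0.054
gripper_force: 0.0
```

Request:
arm_command(
  series=[0,0,0,0,0,-0.3,0.7,0,0,0,0,0,-0.7,0.7,0,0,0,0,0,-1,0.7,0,0,0,0,0,-1,0.7],
)

```text
t: 18.32
eef_pos: [0.5557, -0.4542, 0.1677]
ee_rot: [-3.139, 0.005, 3.065]
force: [0.2, 0.0, -0.2]
width: 0.0615
gripper_force: 0.0
```

```bash
python3 -c "
from h import *
plan([.4875,-.352,.17],np.pi+.014)
im,m=grab('top')
cv2.imwrite('pics/t2.png',cv2.resize(im[165:300,245:480],None,fx=3.4,fy=3.4,interpolation=cv2.INTER_CUBIC))
"
```

```text
t 18.3 pos [ 0.5557 -0.4542  0.1677] rot [-3.139   0.0052  3.0655] w 0.0615 F [ 0.1813  0.0414 -0.2145] -> shift [ 0.7581  0.9676 -0.0292] turn [-0.0018  0.0032 -0.0574]
```

View pics/t2.png

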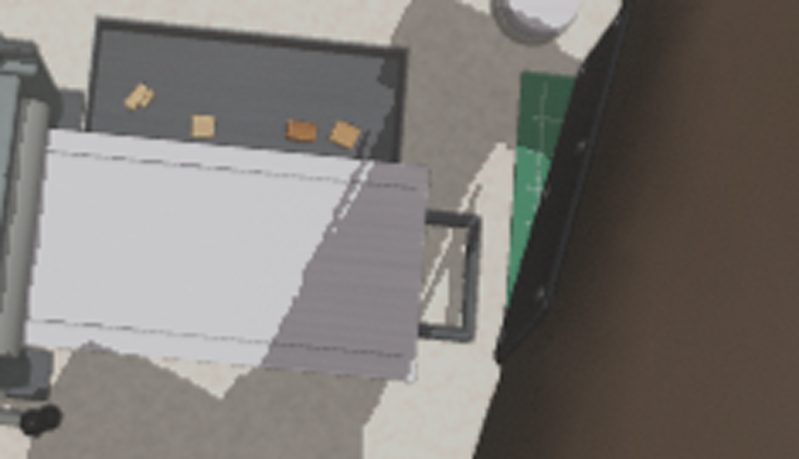

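Request:
arm_command(
  series=[0,0,0,0.3,0.4,0,0.7,0,0,-0.06,0.7,0.8,0,0.6,0,0,-0.06,0.87,0.96,0,0.6,0,0,-0.06,0.87,0.96,0,0.6],
)

```text
t: 18.88
eef_pos: [0.4735, -0.3497, 0.1637]
ee_rot: [3.141, -0.001, -3.123]
force: [0.5, -0.7, 0.6]
width: 0.0529
gripper_force: 0.0
```

```bash
python3 -c "
from h import *
plan([.477,-.353,.049],np.pi+.014)
im,m=grab('wrist','w2.png')
"
```

```text
t 18.9 pos [ 0.4735 -0.3497  0.1637] rot [ 3.1408 -0.001  -3.123 ] w 0.0529 F [ 0.5078 -0.6788  0.6068] -> shift [-0.0351 -0.0345  1.1467] turn [ 0.0005 -0.0006  0.0029]
```

View pics/w2.png

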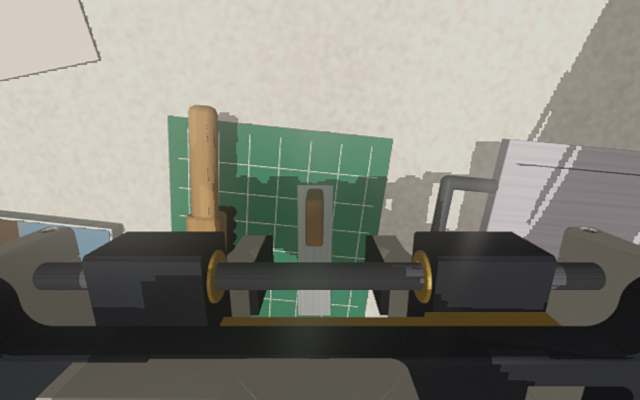

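```bash
python3 -c "
from h import *
m=arm.camera_model('wrist')
for c in [(297,184),(333,184),(299,312),(330,312)]: print('blade',onz(m,c,.011)[:2])
for c in [(306,189),(324,189),(305,246),(324,246)]: print('grip',onz(m,c,.057)[:2])
print('corner',onz(m,(503,139),.057)[:2],w2b(onz(m,(503,139),.057)))
"
```

```text
blade [ 0.4618 -0.372 ]
blade [ 0.4611 -0.3364]
blade [ 0.6078 -0.3699]
blade [ 0.6071 -0.3352]
grip [ 0.4564 -0.3612]
grip [ 0.4562 -0.3461]
grip [ 0.5079 -0.3617]
grip [ 0.5076 -0.345 ]
corner [ 0.4127 -0.204 ] [-0.0845 -0.1864]
```

Request:
arm_command(
  series=[0,0,0,-0.03,-0.04,0.3,0.6,0,0,0,-0.03,-0.04,0.65,0.6,0,0,0,-0.03,-0.04,1,0.6,0,0,0,-0.03,-0.04,1,0.6],
  force=30,
)

```text
t: 19.42
eef_pos: [0.4763, -0.3547, 0.0607]
ee_rot: [3.139, -0.006, -3.125]
force: [-0.2, 0.7, 0.6]
width: 0.0526
gripper_force: 0.0
```

Request:
arm_command(
  series=[0,0,0,0,0,0.15,0.6,0,0,0,0,0,0.15,0.6,0,0,0,0,0,0.15,0,0,0,0,0,0,0.15,0,0,0,0,0,0,0.15,0,0,0,0,0,0,0.15,0,0,0,0,0,0,0.15,0],
  force=30,
)

```text
t: 20.3
eef_pos: [0.4781, -0.3549, 0.0493]
ee_rot: [-3.142, 0.0, -3.124]
force: [-1.0, -0.1, 1.2]
width: 0.0157
gripper_force: 30.0
```

```bash
python3 -c "
from h import *
plan([.477,-.353,.049],np.pi+.014)
"
```

```text
t 20.3 pos [ 0.4781 -0.3549  0.0493] rot [-3.1415  0.0002 -3.1238] w 0.0157 F [-0.9879 -0.1051  1.1944] -> shift [0.0103 0.0194 0.003 ] turn [-0.      0.0001  0.0024]
```

Request:
arm_command(
  series=[0,0,0,0,0,-0.3,0,0,0,0,0,0,-0.7,0,0,0,0,0,0,-1,0,0,0,0,0,0,-1,0],
)

```text
t: 20.8
eef_pos: [0.4792, -0.3555, 0.1515]
ee_rot: [-3.14, 0.004, -3.124]
force: [-0.1, -0.2, -2.4]
width: 0.0157
gripper_force: 30.0
```

Request:
arm_command(
  series=[0,0,-0.1,0,0.1,0,0,0,0,-0.2,0,0.2,0,0,0,0,-0.3,0,0.4,0,0,0,0,-0.4,0,0.5,0,0,0,0,-0.5,0,0.7,0,0,0,0,-0.6,0,0.8,0,0,0,0,-0.7,0,0.9,0,0,0,0,-0.8,0,1,0,0],
)

```text
t: 21.8
eef_pos: [0.4753, -0.2543, 0.1476]
ee_rot: [3.139, 0.0, -1.862]
force: [0.1, -0.2, -1.2]
width: 0.0159
gripper_force: 30.0
```

```bash
python3 -c "
from h import *
plan([*b2w(-.055,-.05),.149],PY-np.pi/2)
im,m=grab('wrist')
cv2.imwrite('pics/w3.png',im)
"
```

```text
t 21.8 pos [ 0.4753 -0.2543  0.1476] rot [ 3.1392  0.0001 -1.8623] w 0.0159 F [ 0.1211 -0.178  -1.224 ] -> shift [-1.6972  0.7564 -0.0122] turn [ 0.0015  0.0002 -0.141 ]
```

Request:
arm_command(
  series=[0,0,-0.07,-0.3,0.2,0,0,0,0,-0.14,-0.6,0.5,0,0,0,0,-0.14,-0.9,0.75,0,0,0,0,-0.14,-0.9,0.75,0,0,0,0,-0.14,-0.9,0.75,0,0],
)

```text
t: 22.48
eef_pos: [0.4309, -0.1471, 0.1488]
ee_rot: [3.141, -0.0, -1.648]
force: [0.4, 0.5, -1.4]
width: 0.0158
gripper_force: 30.0
```

```bash
python3 -c "
from h import *
plan([*b2w(-.055,-.04),.1238],PY-np.pi/2)
im,m=grab('top')
cv2.imwrite('pics/t3.png',cv2.resize(im[190:300,195:395],None,fx=4,fy=4,interpolation=cv2.INTER_CUBIC))
"
```

```text
t 22.5 pos [ 0.4309 -0.1471  0.1488] rot [ 3.1413 -0.0001 -1.6479] w 0.0158 F [ 0.4414  0.4601 -1.3908] -> shift [-0.884  -0.147   0.2495] turn [ 0.0002 -0.0001 -0.0045]
```

View pics/t3.png

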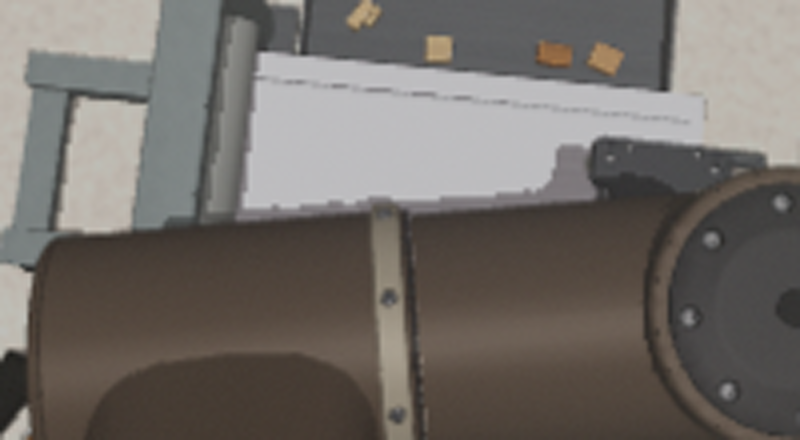

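```bash
cat > ov.py <<'E'
from h import *
sm=arm.camera_model('scene')
B=cv2.imread('pics/top0.png').astype(float);S=cv2.imread('pics/scene0.png').astype(float)
def scan(im,m,ch,f,ts):
    P=np.array([proj(m,f(t)) for t in ts]).astype(np.float32)
    v=cv2.remap(im.astype(np.float32),P[None,:,0],P[None,:,1],cv2.INTER_LINEAR)[0]
    s=v[:,0]-v[:,2] # blue-red
    g=cv2.GaussianBlur(np.gradient(s).astype(np.float32)[None],(0,0),3)[0]
    i=np.argmax(np.abs(g)); return ts[i],abs(g[i])
ts=np.arange(-.02,.02,.0005)
for nm,im,m in (('top',B,topm),('scene',S,sm)):
    r=[(x,scan(im,m,0,lambda t:[*b2w(x,-.18+t),.057],ts)[0]) for x in np.arange(-.07,.071,.01)]
    r=np.array(r);print(nm,'-y edge: median %.4f slope %.4f'%(np.median(r[:,1]),np.polyfit(*r.T,1)[0]),r[:,1])
    r=np.array([(y,scan(im,m,0,lambda t:[*b2w(.085+t,y),.057],ts)[0]) for y in np.arange(-.17,-.16+.25,.02)]);print(nm,'far edge',np.median(r[:,1]),np.polyfit(*r.T,1)[0],r[:,1])
    r=np.array([(y,scan(im,m,0,lambda t:[*b2w(-.085+t,y),.057],ts)[0]) for y in np.arange(-.17,-.16+.25,.02)]);print(nm,'near edge',np.median(r[:,1]),np.polyfit(*r.T,1)[0],r[:,1])
k=5
def draw(im,m,u0,v0,w,h):
    c=cv2.resize(im[v0:v0+h,u0:u0+w].astype(np.uint8),None,fx=k,fy=k,interpolation=cv2.INTER_CUBIC)
    def L(a,b,col):
        q=[tuple(int(t) for t in ((proj(m,[*b2w(p[0],p[1]),p[2]])-[u0,v0]+.5)*k)) for p in (a,b)];cv2.line(c,*q,col,1)
    for x in (-.118,-.098,.098,.118):
        L((x,.13,0),(x,.13,.195),(0,0,255))
    L((.118,.13,.195),(.098,.13,.195),(0,0,255));L((.118,.13,.195),(.118,.19,.195),(0,0,255));L((-.095,.13,.098),(.095,.13,.098),(255,0,0))
    e=[(-.085,-.18,.057),(.085,-.18,.057),(.085,.13,.057),(-.085,.13,.057)]
    for i in range(4): L(e[i],e[(i+1)%4],(0,255,255))
    return c
a=draw(S,sm,225,120,170,115)
cv2.imwrite('pics/ov.png',a[:,:800])
E
python3 ov.py
```

```text
top -y edge: median 0.0010 slope -0.0157 [ 0.001   0.0005  0.001   0.0015  0.0015  0.0005  0.001   0.001   0.001
  0.0005  0.001  -0.007   0.      0.0005  0.0005]
top far edge 0.005000000000000022 -0.007829670329670343 [-0.001  -0.0005  0.0195  0.0015  0.005   0.0195  0.017   0.001   0.01
  0.0195 -0.02    0.0025  0.0105]
top near edge 1.734723475976807e-17 0.0016483516483516512 [-0.0005  0.      0.      0.     -0.0005  0.0005  0.      0.      0.
  0.0005 -0.0005  0.      0.0005]
scene -y edge: median -0.0120 slope -0.0104 [-0.011  -0.011  -0.011  -0.0055 -0.0115 -0.0115 -0.012  -0.012  -0.012
 -0.012  -0.012  -0.012  -0.006  -0.0135 -0.0125]
scene far edge 0.011000000000000027 -0.032692307692307764 [ 0.0135  0.013   0.01    0.0125  0.0135  0.0125  0.0125  0.01    0.01
  0.011   0.01    0.01   -0.0015]
scene near edge 1.734723475976807e-17 -0.001098901098901102 [ 0.001   0.001  -0.0015 -0.0005  0.      0.002   0.002  -0.0005  0.0005
 -0.0005  0.      0.0005  0.    ]
```

View pics/ov.png

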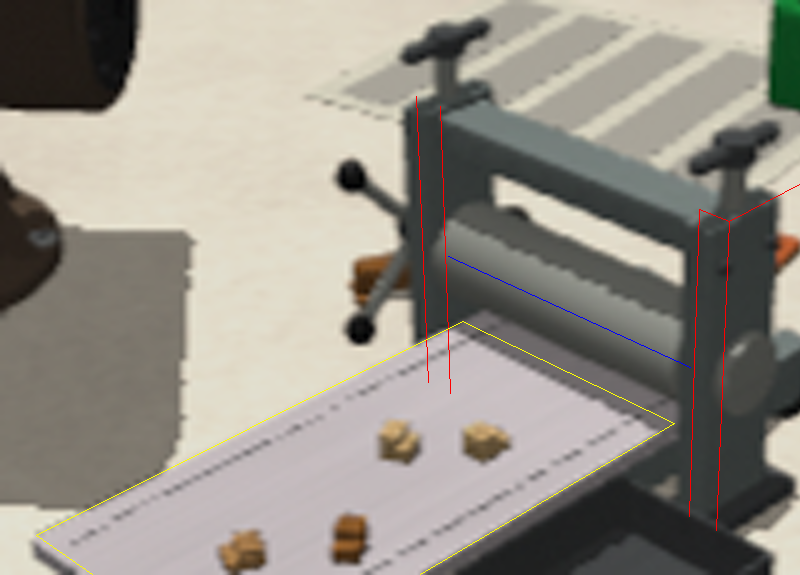

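```bash
cat > ed.py <<'E'
from h import *
sm=arm.camera_model('scene')
B=cv2.imread('pics/top0.png');S=cv2.imread('pics/scene0.png')
def prof(im,m,f,ts):
    P=np.array([proj(m,f(t)) for t in ts]).astype(np.float32)
    v=cv2.remap(im.astype(np.float32),P[None,:,0],P[None,:,1],cv2.INTER_LINEAR)[0].mean(1)
    g=cv2.GaussianBlur(np.gradient(v).astype(np.float32)[None],(0,0),2)[0]
    i=[j for j in range(1,len(g)-1) if abs(g[j])>abs(g[j-1]) and abs(g[j])>=abs(g[j+1]) and abs(g[j])>1.0]
    return [(round(float(ts[j]),4),round(float(g[j]),1)) for j in i]
ts=np.arange(.10,.22,.001)
for x in (-.05,-.02,.02,.05): print('top beam z.19 x',x,prof(B,topm,lambda t:[*b2w(x,t),.19],ts))
for z in (.1,.12,.14,.16): print('scene far frame z',z,prof(S,sm,lambda t:[*b2w(.098,t),z],np.arange(.1,.15,.001)))
for z in (.08,.1,.14,.18): print('scene near frame outer z',z,prof(S,sm,lambda t:[*b2w(-.118,t),z],np.arange(.1,.15,.001)))
for x in (-.04,0.,.04): print('scene beam front top',x,prof(S,sm,lambda t:[*b2w(x,.142),t],np.arange(.14,.22,.001)), prof(S,sm,lambda t:[*b2w(x,t),.19],np.arange(.12,.21,.001)))
E
python3 ed.py
```

```text
top beam z.19 x -0.05 [(0.108, -14.0), (0.116, 2.9), (0.125, -5.4), (0.134, 8.3), (0.169, 7.5), (0.18, 2.3), (0.195, -4.1), (0.202, 1.9), (0.21, -14.4), (0.216, 7.8)]
top beam z.19 x -0.02 [(0.106, -11.5), (0.115, 3.2), (0.126, -6.2), (0.134, 7.6), (0.169, 9.1), (0.21, -15.0), (0.216, 7.7)]
top beam z.19 x 0.02 [(0.108, -13.4), (0.115, 3.4), (0.127, -7.2), (0.134, 7.5), (0.168, 8.7), (0.208, -12.5), (0.216, 6.1)]
top beam z.19 x 0.05 [(0.108, -12.5), (0.115, 3.0), (0.127, -7.3), (0.134, 7.0), (0.169, 4.9), (0.183, -1.5), (0.191, -1.4), (0.2, 2.0), (0.206, -1.3), (0.214, -1.1)]
scene far frame z 0.1 [(0.106, 1.3), (0.116, -1.5)]
scene far frame z 0.12 [(0.118, -6.1)]
scene far frame z 0.14 [(0.109, -7.8)]
scene far frame z 0.16 [(0.11, 13.4), (0.119, -18.5)]
scene near frame outer z 0.08 [(0.119, 1.7), (0.14, 2.5)]
scene near frame outer z 0.1 [(0.103, 2.6), (0.112, -5.2), (0.145, 6.6)]
scene near frame outer z 0.14 [(0.105, 15.6), (0.118, -15.5)]
scene near frame outer z 0.18 [(0.118, -19.1), (0.14, 1.3)]
scene beam front top -0.04 [(0.158, -21.1), (0.179, 8.0), (0.204, 8.7), (0.215, -6.1)] [(0.125, 6.1), (0.16, 3.9)]
scene beam front top 0.0 [(0.158, -22.0), (0.179, 8.5), (0.202, 9.6), (0.208, -4.0)] [(0.126, 6.2), (0.158, 3.2)]
scene beam front top 0.04 [(0.157, -21.5), (0.179, 8.2), (0.202, 5.1)] [(0.125, 6.3), (0.161, 8.3), (0.192, -1.6)]
```

```bash
python3 - <<'E'
from h import *
P=np.array(topm['pose'])[:3,3]; c=w2b(P)
for x in (-.05,.02,.05):
  t=.108 if x!=-.02 else .106
  o=np.array([c[1],P[2]]);p=np.array([t,.19]);d=(p-o)/np.linalg.norm(p-o);n=np.array([d[1],-d[0]])
  # signed distance of (yc,.098) from line = .03 ; solve linear
  f=lambda yc: abs(np.dot(np.array([yc,.098])-o,n))
  ys=np.arange(.1,.22,.0002);print(x,[round(y,4) for y in ys if abs(f(y)-.03)<.00012], 'on bed plane', o[0]+d[0]/d[1]*(.057-o[1]))
sm=arm.camera_model('scene');print(w2b(np.array(sm['pose'])[:3,3]))
E
```

```text
-0.05 [np.float64(0.1498)] on bed plane 0.12473122972122887
0.02 [np.float64(0.1498)] on bed plane 0.12473122972122887
0.05 [np.float64(0.1498)] on bed plane 0.12473122972122887
[ 0.7311 -0.6383]
```

Request:
arm_command(
  series=[0,0,0,-0.4,-0.15,0,0,0,0,0,-0.7,-0.15,0,0,0,0,0,-0.88,-0.15,0.15,0,0,0,0,-0.88,-0.15,0.3,0,0,0,0,-0.88,-0.15,0.4,0,0,0,0,-0.88,-0.15,0.4,0,0,0,0,-0.88,-0.15,0.4,0],
)

```text
t: 23.4
eef_pos: [0.4528, -0.0608, 0.1093]
ee_rot: [-3.141, -0.0, -1.648]
force: [-0.4, -0.2, -1.4]
width: 0.0156
gripper_force: 30.0
```

```bash
cat > line.py <<'E'
from h import *
import sys
# find dark scribed line on blade in scene view: scan along blade axis at z=.065
im,m=grab('scene',sys.argv[1] if len(sys.argv)>1 else None)
s=arm.get_state();b=w2b(s['eef_pos']);print('tcp bed',b,'z',s['eef_pos'][2],s['ee_rot'],'F',s['force'])
for dx in (-.010,-.004,.004,.010):
    ts=np.arange(.04,.14,.0005)
    z=s['eef_pos'][2]-.0463+.008
    P=np.array([proj(m,[*b2w(b[0]+dx,b[1]+t),z]) for t in ts]).astype(np.float32)
    v=cv2.remap(im.astype(np.float32),P[None,:,0],P[None,:,1],cv2.INTER_LINEAR)[0].mean(1)
    print(dx,[int(k) for k in v[::4]], 'min',ts[np.argmin(v[30:100])+30], P[0],P[-1])
E
python3 line.py s5.png
```

```text
tcp bed [-0.0544 -0.0406] z 0.10946333104186111 [-3.1409  0.0001 -1.648 ] F [ 0.6276 -0.1199 -1.8658]
-0.01 [68, 78, 83, 85, 86, 86, 85, 86, 86, 86, 86, 86, 86, 86, 85, 82, 75, 63, 64, 76, 83, 86, 86, 86, 86, 85, 86, 86, 86, 86, 86, 86, 85, 85, 85, 85, 84, 84, 83, 83, 84, 85, 88, 90, 93, 93, 93, 95, 97, 98] min 0.07500000000000004 [288.6696 198.634 ] [314.1692 185.7434]
-0.004 [85, 85, 85, 85, 86, 86, 86, 86, 86, 86, 86, 86, 86, 86, 85, 82, 75, 70, 72, 79, 86, 86, 86, 86, 86, 86, 86, 86, 86, 86, 85, 85, 85, 85, 85, 85, 85, 85, 85, 85, 85, 87, 91, 96, 99, 103, 105, 108, 108, 108] min 0.07400000000000004 [290.072  199.4028] [315.5814 186.4377]
0.004 [85, 85, 86, 86, 86, 86, 86, 86, 85, 86, 86, 86, 86, 86, 83, 78, 70, 65, 71, 80, 85, 85, 85, 86, 85, 85, 85, 85, 85, 85, 85, 85, 85, 85, 85, 84, 85, 85, 85, 84, 84, 86, 91, 95, 96, 99, 97, 92, 89, 92] min 0.07350000000000004 [291.9555 200.4354] [317.4774 187.3698]
0.01 [84, 84, 84, 85, 85, 85, 85, 85, 85, 86, 85, 85, 86, 85, 83, 79, 72, 69, 73, 81, 85, 85, 86, 86, 86, 86, 86, 85, 85, 85, 85, 85, 85, 85, 85, 85, 85, 85, 85, 85, 86, 86, 86, 92, 95, 99, 103, 101, 100, 101] min 0.07400000000000004 [293.3785 201.2155] [318.9094 188.0738]
```

Request:
arm_command(
  series=[0,0,0,0,0,0.03,0,0,0,0,0,0,0.055,0,0,0,0,0,0,0.055,0,0,0,0,0,0,0.055,0],
)

```text
t: 23.95
eef_pos: [0.4525, -0.0604, 0.1036]
ee_rot: [-3.142, 0.0, -1.647]
force: [0.5, 0.5, -2.3]
width: 0.016
gripper_force: 30.0
```

```bash
python3 -c "
from h import *
for i in range(2): plan([*b2w(-.055,.043),.1035],PY-np.pi/2)
"
```

```text
t 23.9 pos [ 0.4525 -0.0604  0.1036] rot [-3.1415  0.     -1.6472] w 0.0160 F [ 0.4958  0.5437 -2.348 ] -> shift [-0.8329  0.007   0.0012] turn [-0.      0.     -0.0041]
t 23.9 pos [ 0.4525 -0.0604  0.1036] rot [-3.1415  0.     -1.6472] w 0.0160 F [ 0.4958  0.5437 -2.348 ] -> shift [-0.8329  0.007   0.0012] turn [-0.      0.     -0.0041]
```

Request:
arm_command(
  series=[0,0,0,0,0,0.01,0,0,0,0,0,0,0.01,0,0,0,0,0,0,0.01,0,0,0,0,0,0,0.01,0],
)

```text
t: 24.45
eef_pos: [0.4526, -0.0604, 0.1032]
ee_rot: [-3.141, 0.0, -1.647]
force: [-2.8, 0.8, 6.2]
width: 0.0157
gripper_force: 30.0
```

Request:
arm_command(
  series=[0,0,0,0,0,0.007,0,0,0,0,0,0,0.007,0,0,0,0,0,0,0.007,0,0,0,0,0,0,0.007,0],
)

```text
t: 24.95
eef_pos: [0.4526, -0.0604, 0.1032]
ee_rot: [-3.141, -0.0, -1.647]
force: [-7.6, 2.6, 15.2]
width: 0.0157
gripper_force: 30.0
```

Request:
arm_command(
  series=[0,0,0,0,0,-0.012,0,0,0,0,-0.1,0,-0.012,0,0,0,0,-0.2,0,-0.012,0,0,0,0,-0.3,0,-0.012,0,0,0,0,-0.4,0,-0.012,0,0,0,0,-0.5,0,-0.012,0,0,0,0,-0.5,0,-0.012,0],
)

```text
t: 25.82
eef_pos: [0.4567, -0.0091, 0.1032]
ee_rot: [-3.141, 0.001, -1.646]
force: [-1.9, 3.6, 6.3]
width: 0.0159
gripper_force: 30.0
```

Request:
arm_command(
  series=[0,0,0,-0.1,0,0,0,0,0,0,-0.2,0,0,0,0,0,0,-0.3,0,0,0,0,0,0,-0.33,0,0,0,0,0,0,-0.33,0,0,0,0,0,0,-0.33,0,0,0],
)

```text
t: 26.58
eef_pos: [0.459, 0.023, 0.1032]
ee_rot: [-3.141, 0.001, -1.647]
force: [-2.7, -0.1, 5.8]
width: 0.0161
gripper_force: 30.0
```

```bash
python3 line.py s6.png; python3 - <<'E'
from h import *
im=cv2.imread('pics/s6.png');cv2.imwrite('pics/s6c.png',cv2.resize(im[120:235,225:395],None,fx=4.7,fy=4.7,interpolation=cv2.INTER_CUBIC))
E
```

```text
tcp bed [-0.0542  0.0433] z 0.1032139611719826 [-3.1412  0.0008 -1.6471] F [-2.6254  0.3481  5.3994]
-0.01 [64, 70, 76, 83, 84, 84, 84, 84, 84, 84, 84, 83, 83, 82, 81, 77, 71, 66, 66, 74, 80, 82, 83, 83, 83, 82, 81, 76, 69, 63, 60, 59, 60, 61, 63, 64, 66, 68, 69, 71, 72, 73, 74, 75, 81, 89, 98, 106, 113, 116] min 0.07500000000000004 [310.4577 189.548 ] [333.9455 177.5876]
-0.004 [82, 84, 84, 84, 84, 84, 84, 84, 84, 84, 84, 84, 84, 84, 81, 76, 69, 61, 67, 74, 80, 84, 84, 84, 84, 83, 80, 75, 69, 62, 59, 59, 60, 61, 63, 64, 66, 68, 69, 71, 72, 77, 84, 91, 98, 103, 106, 109, 113, 116] min 0.07400000000000004 [311.8658 190.257 ] [335.3569 178.2304]
0.004 [84, 84, 84, 84, 84, 84, 84, 84, 84, 84, 84, 84, 84, 83, 81, 76, 68, 62, 68, 75, 81, 84, 84, 84, 83, 83, 80, 76, 69, 61, 59, 59, 60, 61, 63, 65, 66, 70, 74, 79, 84, 89, 93, 97, 100, 104, 107, 111, 114, 117] min 0.07350000000000004 [313.7563 191.209 ] [337.2514 179.0933]
0.01 [83, 83, 84, 84, 83, 83, 83, 84, 84, 84, 84, 84, 83, 83, 81, 77, 71, 68, 71, 78, 83, 84, 84, 84, 84, 83, 80, 76, 69, 64, 60, 59, 60, 62, 63, 64, 67, 72, 77, 81, 85, 90, 94, 98, 102, 104, 108, 111, 114, 117] min 0.07400000000000004 [315.1841 191.928 ] [338.6818 179.7448]
```

View pics/s6c.png

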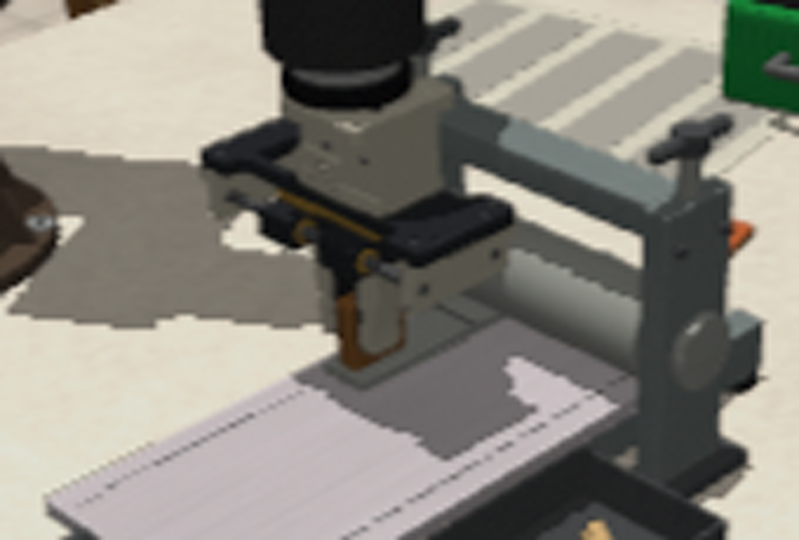

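Request:
arm_command(
  series=[0,0,0,0,0,0,0,0,0,0,0,0,0,0,0,0,0,0,0,0,0,0,0,0,0,0,0,0,0,0,0,0,0,0,0,0,0,0,0,0,0,0,0,0,0,0,0,0,0,0,0,0,0,0,0,0],
)

```text
t: 27.62
eef_pos: [0.459, 0.023, 0.1032]
ee_rot: [-3.141, 0.001, -1.647]
force: [-1.2, 0.1, 5.9]
width: 0.0157
gripper_force: 30.0
```

Request:
arm_command(
  series=[0,0,0,0.1,0,0,0,0,0,0,0.2,0,0,0,0,0,0,0.35,0,0,0,0,0,0,0.5,0,0,0,0,0,0,0.7,0,0,0,0,0,0,0.83,0,0,0,0,0,0,0.83,0,-0.1,0,0,0,0,0.83,0,-0.1,0],
)

```text
t: 28.62
eef_pos: [0.4521, -0.0609, 0.1134]
ee_rot: [3.141, -0.0, -1.648]
force: [0.8, 0.2, -2.2]
width: 0.0158
gripper_force: 30.0
```

Request:
arm_command(
  series=[0,0,0,0,-0.3,0,0,0,0,0,0,-0.6,0,0,0,0,0,0,-1,0,0,0,0,0,0,-1,0,0],
)

```text
t: 29.12
eef_pos: [0.5541, -0.0679, 0.1122]
ee_rot: [3.141, -0.001, -1.647]
force: [-0.2, 0.0, -2.9]
width: 0.0161
gripper_force: 30.0
```

Request:
arm_command(
  series=[0,0,0,0,-0.1,0,0,0,0,0,0,-0.1,0,0,0,0,0,0,-0.1,0.05,0,0,0,0,0,-0.1,0.095,0,0,0,0,0,-0.1,0.095,0,0,0,0,0,-0.1,0.095,0],
)

```text
t: 29.88
eef_pos: [0.5619, -0.0688, 0.1035]
ee_rot: [3.141, 0.0, -1.647]
force: [-0.3, -0.3, -2.4]
width: 0.0157
gripper_force: 30.0
```

```bash
python3 -c "
from h import *
plan([*b2w(.055,.043),.1032],PY-np.pi/2)
"; python3 line.py s7.png | cut -c1-250
```

```text
t 29.9 pos [ 0.5619 -0.0688  0.1035] rot [ 3.1414  0.     -1.6473] w 0.0157 F [-0.324  -0.3374 -2.3689] -> shift [-0.8405  0.0048  0.0026] turn [ 0.0001  0.     -0.0041]
tcp bed [ 0.055 -0.041] z 0.10346310862367995 [ 3.1415  0.0001 -1.6474] F [ 0.0584 -0.8314 -1.2215]
-0.01 [72, 85, 90, 88, 84, 84, 85, 85, 84, 84, 82, 83, 81, 81, 83, 83, 84, 84, 84, 84, 84, 84, 84, 84, 84, 84, 84, 84, 84, 84, 84, 84, 84, 84, 84, 84, 84, 84, 84, 84, 84, 83, 83, 81, 81, 82, 83, 83, 87, 93] min 0.06500000000000003 [315.642  215.3967]
-0.004 [80, 81, 84, 85, 85, 85, 85, 84, 85, 85, 84, 84, 85, 85, 84, 84, 84, 82, 79, 80, 83, 84, 85, 84, 84, 84, 84, 84, 84, 84, 84, 84, 84, 85, 84, 84, 84, 84, 84, 85, 85, 84, 84, 84, 84, 90, 97, 103, 108, 109] min 0.07650000000000004 [317.2143 216.2
0.004 [86, 86, 86, 87, 86, 86, 86, 86, 86, 86, 86, 86, 86, 86, 85, 83, 76, 68, 65, 76, 83, 86, 86, 86, 86, 86, 86, 86, 86, 86, 86, 86, 85, 86, 86, 86, 85, 85, 85, 85, 85, 85, 86, 90, 96, 103, 109, 110, 111, 111] min 0.07550000000000004 [319.3269 217.
0.01 [85, 86, 86, 86, 86, 86, 86, 86, 85, 86, 86, 86, 86, 86, 86, 83, 76, 65, 67, 76, 83, 86, 86, 87, 87, 87, 86, 86, 86, 87, 87, 87, 87, 87, 87, 87, 86, 86, 86, 86, 86, 86, 87, 90, 95, 102, 107, 110, 111, 111] min 0.07450000000000004 [320.9237 218.3
```

Request:
arm_command(
  series=[0,0,0,0,0,0.008,0,0,0,0,-0.1,0,0.008,0,0,0,0,-0.2,0,0.008,0,0,0,0,-0.3,0,0.008,0,0,0,0,-0.4,0,0.008,0,0,0,0,-0.5,0,0.008,0,0,0,0,-0.5,0,0.008,0],
)

```text
t: 30.8
eef_pos: [0.5665, -0.0173, 0.1032]
ee_rot: [-3.141, 0.001, -1.646]
force: [-2.4, 2.8, 6.9]
width: 0.0157
gripper_force: 30.0
```

Request:
arm_command(
  series=[0,0,0,-0.1,0,0,0,0,0,0,-0.2,0,0,0,0,0,0,-0.3,0,0,0,0,0,0,-0.34,0,0,0,0,0,0,-0.34,0,0,0,0,0,0,-0.34,0,0,0],
)

```text
t: 31.55
eef_pos: [0.5689, 0.0161, 0.1033]
ee_rot: [-3.141, 0.001, -1.646]
force: [-2.0, -0.2, 6.6]
width: 0.0159
gripper_force: 30.0
```

```bash
python3 line.py s8.png
```

```text
tcp bed [0.056  0.0441] z 0.10322174792234338 [-3.1407  0.0007 -1.6465] F [-0.2312  0.0667  6.2068]
-0.01 [73, 75, 77, 80, 84, 84, 83, 79, 75, 74, 75, 77, 83, 84, 83, 82, 81, 81, 81, 81, 81, 82, 82, 82, 82, 82, 82, 82, 82, 82, 82, 82, 82, 82, 82, 82, 82, 82, 82, 81, 82, 82, 82, 82, 82, 82, 82, 81, 81, 81] min 0.056500000000000015 [337.9338 203.1628] [361.4011 189.9008]
-0.004 [81, 84, 84, 85, 84, 82, 79, 77, 80, 83, 84, 82, 82, 82, 82, 83, 83, 82, 82, 83, 82, 82, 82, 82, 82, 82, 82, 82, 82, 80, 78, 78, 79, 81, 79, 79, 80, 81, 81, 81, 81, 82, 80, 80, 79, 78, 77, 78, 80, 79] min 0.055000000000000014 [339.5098 203.9558] [362.9727 190.616 ]
0.004 [84, 84, 84, 84, 84, 84, 84, 84, 85, 84, 84, 84, 84, 84, 83, 80, 73, 63, 61, 74, 80, 83, 84, 84, 83, 83, 80, 73, 66, 61, 61, 62, 64, 65, 67, 68, 69, 68, 66, 63, 60, 58, 57, 55, 55, 56, 58, 58, 58, 59] min 0.07500000000000004 [341.6267 205.0208] [365.0829 191.5763]
0.01 [83, 83, 84, 84, 84, 84, 83, 84, 84, 84, 84, 84, 84, 84, 83, 79, 72, 62, 61, 73, 81, 84, 84, 84, 84, 82, 78, 71, 64, 61, 61, 62, 64, 66, 64, 62, 59, 56, 55, 55, 55, 56, 56, 57, 57, 58, 58, 57, 56, 56] min 0.07450000000000004 [343.2263 205.8256] [366.6767 192.3017]
```

Request:
arm_command(
  series=[0,0,0,0,0,0,0,0,0,0,0,0,0,0,0,0,0,0,0,0,0,0,0,0,0,0,0,0,0,0,0,0,0,0,0,0,0,0,0,0,0,0,0,0,0,0,0,0,0,0,0,0,0,0,0,0],
)

```text
t: 32.6
eef_pos: [0.5689, 0.0161, 0.1032]
ee_rot: [-3.141, 0.001, -1.647]
force: [-1.8, 0.1, 5.4]
width: 0.0157
gripper_force: 30.0
```

Request:
arm_command(
  series=[0,0,0,0.1,0,0,0,0,0,0,0.2,0,0,0,0,0,0,0.35,0,0,0,0,0,0,0.5,0,0,0,0,0,0,0.7,0,0,0,0,0,0,0.85,0,0,0,0,0,0,0.85,0,-0.3,0,0,0,0,0.85,0,-0.5,0],
)

```text
t: 33.6
eef_pos: [0.5614, -0.0703, 0.1528]
ee_rot: [3.14, -0.0, -1.648]
force: [-0.4, -0.2, -1.9]
width: 0.0154
gripper_force: 30.0
```

Request:
arm_command(
  series=[0,0,0,0.5,0.3,0,0,0,0,0,1,0.6,0,0,0,0,0,1,0.6,0,0,0,0,0,1,0.6,0,0],
)

```text
t: 34.1
eef_pos: [0.4941, -0.1652, 0.1524]
ee_rot: [3.141, 0.0, -1.649]
force: [1.0, -0.3, -1.8]
width: 0.0155
gripper_force: 30.0
```

Request:
arm_command(
  series=[0,0,0,0.5,0,0,0,0,0,0,1,0,0,0,0,0,0,1,0,0,0,0,0,0,1,0,0,0],
)

```text
t: 34.6
eef_pos: [0.4871, -0.2641, 0.1521]
ee_rot: [3.141, 0.0, -1.647]
force: [0.7, 0.5, -1.7]
width: 0.0156
gripper_force: 30.0
```

Request:
arm_command(
  series=[0,0,0.1,0.2,0,0,0,0,0,0.2,0.4,0,0,0,0,0,0.3,0.6,0,0,0,0,0,0.4,0.8,0,0,0,0,0,0.5,0.8,0,0,0,0,0,0.6,0.8,0,0,0,0,0,0.7,0.8,0,0,0,0,0,0.8,0.8,0,0,0],
)

```text
t: 35.6
eef_pos: [0.4816, -0.3428, 0.1526]
ee_rot: [3.141, -0.0, -2.907]
force: [-0.5, -0.1, -3.3]
width: 0.0156
gripper_force: 30.0
```

```bash
python3 -c "
from h import *
plan([.485,-.350,.0505],np.pi+.014)
"
```

```text
t 35.6 pos [ 0.4816 -0.3428  0.1526] rot [ 3.1412 -0.0002 -2.907 ] w 0.0156 F [-0.5296 -0.0819 -3.3219] -> shift [-0.0165 -0.0783  1.021 ] turn [ 0.0002 -0.0001  0.1405]
```

Request:
arm_command(
  series=[0,0,0.07,-0.01,-0.08,0,0,0,0,0.14,-0.02,-0.08,0.2,0,0,0,0.14,-0.02,-0.08,0.5,0,0,0,0.14,-0.02,-0.08,0.75,0,0,0,0.14,-0.02,-0.08,0.9,0,0,0,0.14,-0.02,-0.08,1,0,0,0,0.14,-0.02,-0.08,1,0],
)

```text
t: 36.48
eef_pos: [0.4848, -0.3513, 0.0525]
ee_rot: [3.141, -0.001, -3.123]
force: [0.3, -1.0, -0.8]
width: 0.0162
gripper_force: 30.0
```

Request:
arm_command(
  series=[0,0,0,0,0,0.025,0,0,0,0,0,0,0.025,0,0,0,0,0,0,0.025,0,0,0,0,0,0,0.025,0.3,0,0,0,0,0,0.025,0.6,0,0,0,0,0,0.025,0.6,0,0,0,0,0,0.025,0.6],
)

```text
t: 37.35
eef_pos: [0.4847, -0.3517, 0.0503]
ee_rot: [-3.142, 0.0, -3.124]
force: [0.0, 0.1, 0.0]
width: 0.0493
gripper_force: 0.0
```

Request:
arm_command(
  series=[0,0,0,0,0,-0.3,0.6,0,0,0,0,0,-0.7,0.6,0,0,0,0,0,-1,0.6,0,0,0,0,0,-1,0.6],
)

```text
t: 37.85
eef_pos: [0.4861, -0.3523, 0.1531]
ee_rot: [-3.139, 0.005, -3.123]
force: [-0.2, 0.1, -0.9]
width: 0.0524
gripper_force: 0.0
```

Request:
arm_command(
  series=[0,0,0,0,0.2,-0.4,0.6,0,0,0,0,0.4,-0.8,0.6,0,0,0,0,0.6,-1,0.6,0,0,0,0,0.9,-1,0.6,0,0,0,0,1,-1,0.6],
)

```text
t: 38.48
eef_pos: [0.4826, -0.2504, 0.2498]
ee_rot: [3.141, -0.0, -3.123]
force: [0.1, -0.7, 1.3]
width: 0.0526
gripper_force: 0.0
```

Request:
arm_command(
  series=[0,0,0,0,0.4,-0.4,0.8,0,0,0,0,0.8,-0.7,0.8,0,0,0,0,1,-0.7,0.8,0,0,0,0,1,-0.7,0.8],
)

```text
t: 38.98
eef_pos: [0.4811, -0.1509, 0.32]
ee_rot: [3.141, -0.0, -3.122]
force: [-0.2, -1.2, 0.1]
width: 0.0704
gripper_force: 0.0
```

```bash
cat > blk.py <<'E'
from h import *
im,m=grab('top','tb.png')
h=cv2.cvtColor(im,cv2.COLOR_BGR2HSV)
mk=cv2.inRange(h[200:310,100:230],(3,120,80),(15,255,255));cn=max(cv2.findContours(mk,0,1)[0],key=cv2.contourArea)
b=cv2.boxPoints(cv2.minAreaRect(cn))+[100,200];w=np.array([onz(m,q,.008)[:2] for q in b]);print(cv2.contourArea(cn),w.mean(0),w)
E
python3 blk.py; python3 -c "
from h import *
plan([.466,.375,.32],np.pi+.17)
"
```

```text
377.0 [0.4647 0.3811] [[0.4825 0.4187]
 [0.4935 0.3547]
 [0.4469 0.3438]
 [0.4361 0.4073]]
t 39.0 pos [ 0.481  -0.1515  0.3197] rot [ 3.1416 -0.0009 -3.1225] w 0.0703 F [ 0.1669 -0.096   0.1344] -> shift [ 0.0498  5.2669 -0.0032] turn [ 0.0001 -0.0006 -0.0961]
```

Request:
arm_command(
  series=[0,0,-0.1,0,0.2,0,0.8,0,0,-0.2,0,0.4,0,0.8,0,0,-0.3,0,0.6,0,0.8,0,0,-0.4,0,0.8,0,0.8,0,0,-0.5,0,1,0,0.8,0,0,-0.6,0,1,0,0.8,0,0,-0.7,0,1,0,0.8,0,0,-0.8,0,1,0,0.8],
)

```text
t: 40.02
eef_pos: [0.4793, -0.0527, 0.3193]
ee_rot: [3.14, -0.001, -1.863]
force: [-0.6, -1.0, -0.2]
width: 0.0702
gripper_force: 0.0
```

Request:
arm_command(
  series=[0,0,-0.1,-0.4,0.1,0,0.8,0,0,-0.2,-0.8,0.2,0,0.8,0,0,-0.3,-1,0.3,0,0.8,0,0,-0.3,-1,0.3,0,0.8],
)

```text
t: 40.52
eef_pos: [0.4799, 0.0529, 0.3193]
ee_rot: [3.14, -0.001, -1.395]
force: [0.3, -0.7, -0.1]
width: 0.0704
gripper_force: 0.0
```

```bash
python3 -c "
from h import *
plan([.466,.375,.32],-1.40)
"
```

```text
t 40.5 pos [0.4799 0.0529 0.3193] rot [ 3.1399 -0.0006 -1.3945] w 0.0704 F [ 0.3417 -0.6984 -0.0616] -> shift [-3.1955 -0.4276 -0.0093] turn [ 0.0011 -0.0004  0.0035]
```

```bash
python3 blk.py
```

```text
41.0 [0.3248 0.2295] [[0.3307 0.251 ]
 [0.3437 0.241 ]
 [0.319  0.208 ]
 [0.306  0.218 ]]
```

Request:
arm_command(
  series=[0,0,0,-0.4,0,0,0.9,0,0,0,-0.8,0,0,0.9,0,0,0,-1,0,0,0.9,0,0,0,-1,0,0,0.9],
)

```text
t: 41.08
eef_pos: [0.4627, 0.151, 0.3198]
ee_rot: [3.141, -0.001, -1.398]
force: [0.3, -0.8, -0.5]
width: 0.0787
gripper_force: 0.0
```

Request:
arm_command(
  series=[0,0,0,-0.4,-0.2,0,0.9,0,0,0,-0.8,-0.4,0,0.9,0,0,0,-1,-0.43,0,0.9,0,0,0,-1,-0.43,0,0.9],
)

```text
t: 41.58
eef_pos: [0.4876, 0.2568, 0.3195]
ee_rot: [3.14, -0.001, -1.397]
force: [-1.2, -0.2, -0.1]
width: 0.079
gripper_force: 0.0
```

Request:
arm_command(
  series=[0,0,0,-0.4,0,0,0.9,0,0,0,-0.8,0,0,0.9,0,0,0,-1,0,0.3,0.9,0,0,0,-1,0,0.6,0.9,0,0,0,-1,0,0.9,0.9,0,0,0,-1,0,1,0.9],
)

```text
t: 42.32
eef_pos: [0.4697, 0.3535, 0.2188]
ee_rot: [3.139, -0.002, -1.398]
force: [0.3, 0.1, 0.1]
width: 0.0789
gripper_force: 0.0
```

```bash
cat > wb.py <<'E'
from h import *
im,m=grab('wrist','wb.png')
h=cv2.cvtColor(im,cv2.COLOR_BGR2HSV)
mk=cv2.inRange(h,(3,120,60),(15,255,255))
for cn in cv2.findContours(mk,0,1)[0]:
    if cv2.contourArea(cn)<300: continue
    b=cv2.boxPoints(cv2.minAreaRect(cn));w=np.array([onz(m,q,.008)[:2] for q in b]);print(cv2.contourArea(cn),b.round().tolist(),w.mean(0),w.tolist())
plan([.466,.375,.024],-1.40)
E
python3 wb.py
```

```text
1474.5 [[37.0, 63.0], [83.0, 59.0], [88.0, 109.0], [43.0, 114.0]] [0.762  0.2948] [[0.7875974043666523, 0.2753536139167099], [0.7393695001693796, 0.2621962245635269], [0.7353845357495621, 0.3138083549307316], [0.7856768925727882, 0.3277161510591799]]
1523.0 [[452.0, 100.0], [519.0, 34.0], [532.0, 47.0], [464.0, 113.0]] [0.3056 0.2017] [[0.33971913658901287, 0.23428071004948456], [0.28909516342386704, 0.15918076993811725], [0.27171709000364086, 0.1685045343601488], [0.3219394848013568, 0.24495012418336579]]
t 42.4 pos [0.4697 0.3537 0.2186] rot [ 3.1394 -0.0018 -1.3974] w 0.0791 F [-0.4202  0.0063 -0.5877] -> shift [-0.2197 -0.004   1.9452] turn [ 0.0014 -0.0012  0.0016]
```

Request:
arm_command(
  series=[0,0,0,-0.5,0,0,0.9,0,0,0,-0.9,0,0,0.9,0,0,0,-0.9,0,0,0.9,0,0,0,-0.9,0,0,0.9],
)

```text
t: 42.88
eef_pos: [0.4547, 0.4438, 0.2212]
ee_rot: [-3.141, 0.0, -1.396]
force: [-0.3, -0.3, 0.1]
width: 0.0789
gripper_force: 0.0
```

```bash
python3 wb.py
```

```text
2748.0 [[298.0, 156.0], [298.0, 88.0], [341.0, 88.0], [341.0, 156.0]] [0.4654 0.3749] [[0.4836131476948759, 0.4159083098145418], [0.4951519542731035, 0.34244704013185345], [0.44853884139234423, 0.3342287906375048], [0.4341755054073276, 0.4071957694454468]]
t 42.9 pos [0.4547 0.4435 0.2211] rot [-3.1409  0.0005 -1.3965] w 0.0790 F [ 1.1915 -0.1224  0.2693] -> shift [0.695  0.0091 1.9711] turn [-0.0004  0.0003  0.0022]
```

Request:
arm_command(
  series=[0,0,0,0.35,0,0.3,1,0,0,0,0.69,0.01,0.7,1,0,0,0,0.69,0.01,1,1,0,0,0,0.69,0.01,1,1],
)

```text
t: 43.42
eef_pos: [0.4651, 0.3738, 0.1191]
ee_rot: [3.139, -0.003, -1.398]
force: [-0.3, -0.4, 0.6]
width: 0.088
gripper_force: 0.0
```

Request:
arm_command(
  series=[0,0,0,0,0,0.3,1,0,0,0,0,0,0.6,1,0,0,0,0,0,0.8,1,0,0,0,0,0,0.9,1,0,0,0,0,0,0.94,1,0,0,0,0,0,0.94,1],
  force=20,
)

```text
t: 44.18
eef_pos: [0.4658, 0.3765, 0.0271]
ee_rot: [-3.141, 0.001, -1.396]
force: [0.0, -0.1, -0.1]
width: 0.0874
gripper_force: 0.0
```

```bash
python3 -c "
from h import *
plan([.4655,.375,.0245],-1.40)
"
```

```text
t 44.2 pos [0.4658 0.3765 0.0271] rot [-3.1407  0.0007 -1.3958] w 0.0874 F [ 0.0316 -0.0519 -0.1152] -> shift [0.0147 0.0054 0.026 ] turn [-0.0006  0.0005  0.0027]
```

Request:
arm_command(
  series=[0,0,0,0.01,0,0.025,1,0,0,0,0.01,0,0.025,1,0,0,0,0.01,0,0.025,0,0,0,0,0.01,0,0.025,0,0,0,0,0.01,0,0.025,0,0,0,0,0.01,0,0.025,0,0,0,0,0.01,0,0.025,0],
  force=20,
)

```text
t: 45.05
eef_pos: [0.4656, 0.3751, 0.0238]
ee_rot: [-3.142, -0.0, -1.396]
force: [-0.8, 0.8, 0.7]
width: 0.0498
gripper_force: 20.0
```

Request:
arm_command(
  series=[0,0,0,0,0,-0.3,0,0,0,0,0,0,-0.6,0,0,0,0,0,0,-1,0,0,0,0,0,0,-1,0],
)

```text
t: 45.55
eef_pos: [0.4668, 0.3767, 0.1272]
ee_rot: [-3.137, 0.004, -1.395]
force: [0.6, 0.0, -0.4]
width: 0.0498
gripper_force: 20.0
```

Request:
arm_command(
  series=[0,0,0,0,0,-0.4,0,0,0,0,0,0,-0.8,0,0,0,0,0,0,-1,0,0,0,0,0,0,-1,0],
)

```text
t: 46.05
eef_pos: [0.4658, 0.3756, 0.2247]
ee_rot: [-3.14, 0.002, -1.396]
force: [-0.1, -0.0, -1.2]
width: 0.0495
gripper_force: 20.0
```

Request:
arm_command(
  series=[0,0,0,0,0,-0.4,0,0,0,0,0,0,-0.8,0,0,0,0,0,0,-0.9,0,0,0,0,0,0,-0.9,0],
)

```text
t: 46.55
eef_pos: [0.4652, 0.375, 0.3126]
ee_rot: [3.141, -0.0, -1.396]
force: [-0.5, -0.0, -1.4]
width: 0.0497
gripper_force: 20.0
```

```bash
python3 -c "
from h import *
plan([*b2w(0,.025),.31],PY-np.pi/2)
"
```

```text
t 46.5 pos [0.4652 0.375  0.3126] rot [ 3.1405 -0.0003 -1.3961] w 0.0497 F [-0.5497 -0.0237 -1.4445] -> shift [3.7648 0.1924 0.0272] turn [ 0.0007 -0.0003  0.1558]
```

Request:
arm_command(
  series=[0,0,0.05,0.4,0.1,0,0,0,0,0.1,0.8,0.19,0,0,0,0,0.156,1,0.19,0,0,0,0,0.156,1,0.19,0,0],
)

```text
t: 47.05
eef_pos: [0.4637, 0.2718, 0.3119]
ee_rot: [3.14, -0.002, -1.643]
force: [0.1, 0.0, -0.6]
width: 0.0498
gripper_force: 20.0
```

Request:
arm_command(
  series=[0,0,0,0.4,0,0,0,0,0,0,0.8,0,0,0,0,0,0,1,0,0,0,0,0,0,1,0,0,0],
)

```text
t: 47.55
eef_pos: [0.4571, 0.173, 0.3132]
ee_rot: [3.141, -0.0, -1.641]
force: [-0.2, 0.5, -0.6]
width: 0.0495
gripper_force: 20.0
```

Request:
arm_command(
  series=[0,0,0,0.4,0,0,0,0,0,0,0.8,0,0,0,0,0,0,1,0,0,0,0,0,0,1,0,0,0],
)

```text
t: 48.05
eef_pos: [0.4505, 0.0736, 0.3136]
ee_rot: [3.142, 0.0, -1.642]
force: [0.6, 0.3, 0.0]
width: 0.0499
gripper_force: 20.0
```

```bash
python3 -c "
from h import *
plan([*b2w(0,.015),.21],PY-np.pi/2)
"
```

```text
t 48.0 pos [0.4505 0.0736 0.3136] rot [ 3.1415  0.0001 -1.642 ] w 0.0499 F [0.5618 0.3362 0.0427] -> shift [ 0.7817 -0.6632  1.0357] turn [ 0.      0.0001 -0.0007]
```

Request:
arm_command(
  series=[0,0,0,0.3,-0.3,0,0,0,0,0,0.78,-0.66,0,0,0,0,0,0.78,-0.66,0.3,0,0,0,0,0.78,-0.66,0.7,0,0,0,0,0.78,-0.66,1,0,0,0,0,0.78,-0.66,1,0],
)

```text
t: 48.8
eef_pos: [0.5097, -0.0081, 0.2114]
ee_rot: [3.137, -0.002, -1.64]
force: [0.0, 0.4, 0.3]
width: 0.0496
gripper_force: 20.0
```

Request:
arm_command(
  series=[0,0,0,0,0,0.3,0,0,0,0,0,0,0.6,0,0,0,0,0,0,0.9,0,0,0,0,0,0,1,0,0,0,0,0,0,1,0,0,0,0,0,0,1,0],
)

```text
t: 49.55
eef_pos: [0.5117, -0.0082, 0.1152]
ee_rot: [-3.139, 0.001, -1.64]
force: [0.1, -0.3, -1.0]
width: 0.0498
gripper_force: 20.0
```

```bash
python3 -c "
from h import *
plan([*b2w(0,.015),.0815],PY-np.pi/2)
"
```

```text
t 49.5 pos [ 0.5117 -0.0082  0.1152] rot [-3.1394  0.0006 -1.6405] w 0.0498 F [ 0.1343 -0.2521 -1.0166] -> shift [0.0091 0.0066 0.337 ] turn [-0.0014  0.0004  0.0002]
```

Request:
arm_command(
  series=[0,0,0,0.01,0.006,0.15,0,0,0,0,0.01,0.006,0.25,0,0,0,0,0.01,0.006,0.3,0,0,0,0,0.01,0.006,0.32,0,0,0,0,0.01,0.006,0.32,0,0,0,0,0.01,0.006,0.32,0,0,0,0,0.01,0.006,0.32,0],
)

```text
t: 50.42
eef_pos: [0.5101, -0.0095, 0.082]
ee_rot: [-3.141, 0.0, -1.641]
force: [0.4, -0.4, -0.5]
width: 0.0498
gripper_force: 20.0
```

```bash
python3 -c "
from h import *
plan([*b2w(0,.015),.0808],PY-np.pi/2)
"
```

```text
t 50.4 pos [ 0.5101 -0.0095  0.082 ] rot [-3.1411  0.0002 -1.641 ] w 0.0498 F [ 0.3784 -0.3718 -0.4669] -> shift [-0.0056 -0.0095  0.0121] turn [-0.0003  0.0001 -0.0001]
```

Request:
arm_command(
  series=[0,0,0,0,-0.008,0.012,0,0,0,0,0,-0.008,0.012,0,0,0,0,0,-0.008,0.012,0.65,0,0,0,0,-0.008,0.012,0.75,0,0,0,0,-0.008,0.012,0.8,0,0,0,0,-0.008,0.012,0.8,0,0,0,0,-0.008,0.012,0.8],
)

```text
t: 51.3
eef_pos: [0.5107, -0.0097, 0.0805]
ee_rot: [3.142, -0.0, -1.641]
force: [-0.4, 0.6, -0.0]
width: 0.0703
gripper_force: 0.0
```

Request:
arm_command(
  series=[0,0,0,0,0,-0.2,0.8,0,0,0,0,0,-0.6,0.8,0,0,0,0,0,-1,0.8,0,0,0,0,0,-1,0.8],
)

```text
t: 51.8
eef_pos: [0.5126, -0.0092, 0.1838]
ee_rot: [-3.136, 0.002, -1.64]
force: [1.4, 0.2, -0.8]
width: 0.0703
gripper_force: 0.0
```

Request:
arm_command(
  series=[0,0,0,0.4,0,0,0.5,0,0,0,0.8,0,0,0.3,0,0,0,1,0,0,0,0,0,0,1,0,0,0],
  force=20,
)

```text
t: 52.3
eef_pos: [0.503, -0.1105, 0.1797]
ee_rot: [3.14, -0.0, -1.643]
force: [0.1, 0.6, -0.9]
width: 0.0358
gripper_force: 0.0
```

Request:
arm_command(
  series=[0,0,0,0.4,0,0,0,0,0,0,0.8,0,0,0,0,0,0,1,0,0,0,0,0,0,1,0,0,0],
)

```text
t: 52.8
eef_pos: [0.4964, -0.2096, 0.1799]
ee_rot: [3.141, 0.0, -1.643]
force: [0.7, 0.5, 0.3]
width: 0.0006
gripper_force: 0.0
```

```bash
cat > st.py <<'E'
from h import *
im,m=grab('scene')
P=[]
h=cv2.cvtColor(im,cv2.COLOR_BGR2HSV);mk=cv2.inRange(h,(3,110,60),(15,255,255));mk[:,:240]=0;mk[:,400:]=0;mk[:170]=0;mk[240:]=0
for cn in cv2.findContours(mk,0,1)[0]:
    if cv2.contourArea(cn)<60: continue
    b=cv2.boxPoints(cv2.minAreaRect(cn));a=cv2.approxPolyDP(cn,3,True)[:,0]
    for q in a: print('blk',q,w2b(onz(m,q,.065)))
im,m=grab('top');h=cv2.cvtColor(im,cv2.COLOR_BGR2HSV)
mk=cv2.inRange(h,(3,110,60),(15,255,255));mk[:205]=0;mk[275:]=0;mk[:,:200]=0;mk[:,372:]=0
for cn in cv2.findContours(mk,0,1)[0]:
    if cv2.contourArea(cn)<40: continue
    r=cv2.minAreaRect(cn);print('top',cv2.contourArea(cn),[w2b(onz(m,q,.065)).round(4).tolist() for q in cv2.boxPoints(r)],w2b(onz(m,r[0],.065)))
E
python3 st.py; python3 -c "
from h import *
plan([*b2w(0,-.245),.16],PY-np.pi/2)
"
```

```text
blk [326 214] [0.0601 0.0228]
blk [314 208] [0.0155 0.0212]
blk [295 221] [ 0.0244 -0.0562]
blk [308 227] [ 0.0688 -0.0513]
t 52.9 pos [ 0.4966 -0.2086  0.1801] rot [ 3.141   0.0002 -1.6412] w 0.0006 F [ 0.1192 -0.1766 -0.0032] -> shift [ 0.5994 -0.0051  0.2009] turn [ 0.0004  0.0001 -0.0003]
```

```bash
python3 -c "
from h import *
im,m=grab('scene')
cv2.imwrite('pics/s9.png',cv2.resize(im[120:300,210:420],None,fx=3.3,fy=3.3))"
```

```text
(no output)
```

View pics/s9.png

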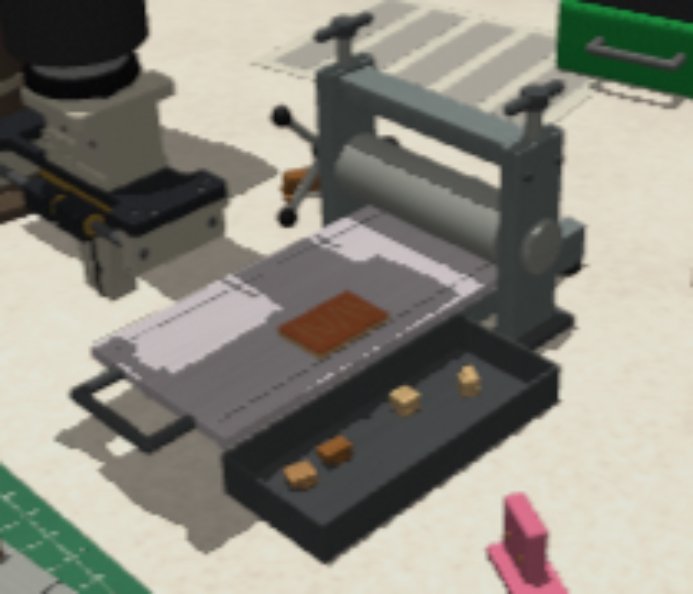

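```bash
cat > sb.py <<'E'
from h import *
im,m=grab('scene')
h=cv2.cvtColor(im,cv2.COLOR_BGR2HSV);mk=cv2.inRange(h,(3,110,50),(15,255,255));mk[:,:240]=0;mk[:,400:]=0;mk[:170]=0;mk[250:]=0
for cn in cv2.findContours(mk,0,1)[0]:
    if cv2.contourArea(cn)<120: continue
    w=np.array([w2b(onz(m,q[0],.065)) for q in cn]).astype(np.float32);r=cv2.minAreaRect(w*1000);print('block bed mm',r)
E
python3 sb.py;python3 -c "
from h import *
plan([*b2w(.042,-.016),.18],PY-np.pi/2+.115)"
```

```text
block bed mm ((41.987815856933594, -16.479450225830078), (79.60407257080078, 53.227046966552734), 89.84088897705078)
t 53.0 pos [ 0.4968 -0.2082  0.1804] rot [ 3.1413  0.0002 -1.6401] w 0.0007 F [-0.1184 -0.2629 -0.5188] -> shift [-1.687  -0.4243  0.0039] turn [ 0.0002  0.0001 -0.0728]
```

Request:
arm_command(
  series=[0,0,0,-0.4,-0.2,0,0.5,0,0,0,-0.8,-0.42,0,1,0,0,0,-1,-0.42,0,1,0,0,0,-1,-0.42,0,1],
)

```text
t: 53.5
eef_pos: [0.5454, -0.1105, 0.1804]
ee_rot: [3.141, 0.0, -1.638]
force: [-0.6, -0.4, 1.1]
width: 0.0348
gripper_force: 0.0
```

Request:
arm_command(
  series=[0,0,-0.03,-0.4,0,0,1,0,0,-0.03,-0.69,0,0,1,0,0,-0.03,-0.69,0,0.3,1,0,0,-0.03,-0.69,0,0.6,1,0,0,-0.03,-0.69,0,0.85,1,0,0,-0.03,-0.69,0,0.96,1,0,0,-0.03,-0.69,0,0.96,1],
)

```text
t: 54.38
eef_pos: [0.55, -0.0439, 0.0843]
ee_rot: [3.14, -0.0, -1.594]
force: [0.4, -0.8, 0.4]
width: 0.0873
gripper_force: 0.0
```

```bash
python3 -c "
from h import *
plan([*b2w(.042,-.016),.081],PY-np.pi/2+.05)"
```

```text
t 54.4 pos [ 0.55   -0.0439  0.0843] rot [ 3.1405 -0.0004 -1.5941] w 0.0873 F [ 0.3903 -0.8048  0.4113] -> shift [-0.0104 -0.0075  0.0331] turn [ 0.0007 -0.0003 -0.0021]
```

Close on it, lift slightly, then carry to the middle and square up.

Request:
arm_command(
  series=[0,0,0,0,0,0.033,1,0,0,0,0,0,0.033,1,0,0,0,0,0,0.033,0,0,0,0,0,0,0.033,0,0,0,0,0,0,0.033,0,0,0,0,0,0,0.033,0,0,0,0,0,0,0.033,0],
  force=20,
)

```text
t: 55.25
eef_pos: [0.5504, -0.0435, 0.0812]
ee_rot: [3.141, -0.0, -1.594]
force: [-0.3, 0.0, 1.0]
width: 0.0499
gripper_force: 19.9
```

Request:
arm_command(
  series=[0,0,0,0,0,-0.1,0,0,0,0,0,0,-0.2,0,0,0,0,0,0,-0.2,0],
)

```text
t: 55.62
eef_pos: [0.5513, -0.0433, 0.1026]
ee_rot: [-3.139, 0.001, -1.594]
force: [0.9, -0.6, -1.2]
width: 0.0495
gripper_force: 19.9
```

```bash
python3 -c "
from h import *
plan([*b2w(0,.012),.101],PY-np.pi/2)"; python3 sb.py
```

```text
t 55.6 pos [ 0.5513 -0.0433  0.1026] rot [-3.1391  0.0006 -1.5938] w 0.0495 F [ 0.8564 -0.6197 -1.2489] -> shift [-0.3038  0.4114  0.0155] turn [-0.0016  0.0004  0.0299]
block bed mm ((21.352481842041016, 0.6735115051269531), (70.75598907470703, 55.57416915893555), 87.8094482421875)
```

Request:
arm_command(
  series=[0,0,0.03,-0.15,0.2,0,0,0,0,0.03,-0.3,0.41,0,0,0,0,0.03,-0.3,0.41,0,0,0,0,0.03,-0.3,0.41,0,0,0,0,0.03,-0.3,0.41,0.1,0,0,0,0.03,-0.3,0.41,0.19,0,0,0,0.03,-0.3,0.41,0.19,0,0,0,0.03,-0.3,0.41,0.19,0],
)

```text
t: 56.68
eef_pos: [0.51, -0.0128, 0.0817]
ee_rot: [3.141, -0.0, -1.641]
force: [-0.5, -0.4, 0.1]
width: 0.0494
gripper_force: 19.9
```

```bash
python3 -c "
from h import *
plan([*b2w(0,.012),.0808],PY-np.pi/2)"
```

```text
t 56.7 pos [ 0.51   -0.0128  0.0817] rot [ 3.1407 -0.0003 -1.6413] w 0.0494 F [-0.4875 -0.4251  0.0654] -> shift [-0.0083 -0.0083  0.0094] turn [ 0.0006 -0.0002 -0.0003]
```

Request:
arm_command(
  series=[0,0,0,-0.008,-0.008,0.009,0,0,0,0,-0.008,-0.008,0.009,0,0,0,0,-0.008,-0.008,0.009,0.65,0,0,0,-0.008,-0.008,0.009,0.75,0,0,0,-0.008,-0.008,0.009,0.8,0,0,0,-0.008,-0.008,0.009,0.8,0,0,0,-0.008,-0.008,0.009,0.8],
)

```text
t: 57.55
eef_pos: [0.511, -0.0119, 0.0814]
ee_rot: [-3.142, 0.0, -1.641]
force: [0.2, 0.6, -0.4]
width: 0.0701
gripper_force: 0.0
```

Request:
arm_command(
  series=[0,0,0,0,0,-0.2,0.8,0,0,0,0,0,-0.5,0.8,0,0,0,0,0,-0.8,0.8,0,0,0,0,0,-0.8,0.8],
)

```text
t: 58.05
eef_pos: [0.5124, -0.0115, 0.1637]
ee_rot: [-3.137, 0.002, -1.641]
force: [-0.4, 0.4, -0.0]
width: 0.07
gripper_force: 0.0
```

Request:
arm_command(
  series=[0,0,0,0.4,0,0,0.5,0,0,0,0.8,0,0,0.3,0,0,0,1,0,0,0,0,0,0,1,0,0,0],
)

```text
t: 58.55
eef_pos: [0.5033, -0.1127, 0.1606]
ee_rot: [3.14, -0.0, -1.643]
force: [0.0, 0.1, 0.2]
width: 0.0357
gripper_force: 0.0
```

Request:
arm_command(
  series=[0,0,0,0.4,0,0,0,0,0,0,0.8,0,0,0,0,0,0,1,0,0,0,0,0,0,1,0,0,0],
)

```text
t: 59.05
eef_pos: [0.4967, -0.2118, 0.1607]
ee_rot: [3.141, 0.0, -1.643]
force: [0.2, 0.7, 0.5]
width: 0.001
gripper_force: 0.0
```

Request:
arm_command(
  series=[0,0,0,0.4,0,0,0,0,0,0,0.7,0,0,0,0,0,0,0.7,0,0,0,0,0,0,0.7,0,0,0],
)

```text
t: 59.55
eef_pos: [0.4921, -0.2802, 0.1611]
ee_rot: [3.141, 0.0, -1.641]
force: [0.1, 0.3, -0.5]
width: 0.0004
gripper_force: 0.0
```

```bash
python3 sb.py; python3 -c "
from h import *
plan([*b2w(0,-.26),.06],PY-np.pi/2)"; python3 st.py
```

```text
block bed mm ((3.315206527709961, 12.680742263793945), (53.80836868286133, 79.25041961669922), 0.8043051958084106)
t 59.6 pos [ 0.4922 -0.2801  0.1612] rot [ 3.1413  0.0002 -1.6402] w 0.0003 F [0.0098 0.168  0.4631] -> shift [0.0334 0.0011 1.0118] turn [0.0002 0.0002 0.0004]
blk [324 205] [0.0246 0.0508]
blk [313 199] [-0.0204  0.0518]
blk [293 209] [-0.0227 -0.0217]
blk [306 216] [ 0.0282 -0.0205]
top 460.0 [[-0.0235, 0.0588], [0.0241, 0.0585], [0.0226, -0.0166], [-0.0251, -0.0156]] [-0.0006  0.0213]
```

Request:
arm_command(
  series=[0,0,0,0,0,0.3,0,0,0,0,0,0,0.7,0,0,0,0,0,0,1,0,0,0,0,0,0,1,0,0,0,0,0,0,1,0],
)

```text
t: 60.32
eef_pos: [0.4929, -0.2811, 0.0625]
ee_rot: [-3.14, -0.0, -1.64]
force: [0.5, 0.4, 0.3]
width: 0.0005
gripper_force: 0.0
```

Request:
arm_command(
  series=[0,0,0,-0.05,0,0.04,0,0,0,0,-0.1,0,0.04,0,0,0,0,-0.15,0,0.04,0,0,0,0,-0.2,0,0.04,0,0,0,0,-0.25,0,0.04,0,0,0,0,-0.3,0,0.04,0,0,0,0,-0.35,0,0.04,0,0,0,0,-0.4,0,0.04,0],
)

```text
t: 61.32
eef_pos: [0.4949, -0.2411, 0.0574]
ee_rot: [3.142, -0.0, -1.641]
force: [-0.3, -6.5, -1.1]
width: 0.0006
gripper_force: 2.4
```

```bash
python3 -c "
from h import *
plan([*b2w(0,-.26),.06],PY-np.pi/2);print(w2b(arm.get_state()['eef_pos']))"; python3 st.py
```

```text
t 61.3 pos [ 0.4949 -0.2411  0.0574] rot [ 3.1416 -0.0002 -1.6409] w 0.0006 F [-0.283  -6.5161 -1.1053] -> shift [ 0.4241  0.0009 -0.0263] turn [ 0.     -0.0001 -0.0001]
[ 0.0001 -0.2176]
blk [324 205] [0.0246 0.0508]
blk [312 199] [-0.0225  0.0498]
blk [294 210] [-0.0169 -0.0231]
blk [306 216] [ 0.0282 -0.0205]
```

```bash
python3 sb.py; python3 sb.py
```

```text
block bed mm ((3.3154296875, 13.961647033691406), (78.94107818603516, 53.69785690307617), 88.29817962646484)
block bed mm ((3.222768783569336, 13.964399337768555), (78.94107818603516, 53.51245880126953), 88.29817962646484)
```

Request:
arm_command(
  series=[0,0,0,-0.05,0,0,0,0,0,0,-0.1,0,0,0,0,0,0,-0.15,0,0,0,0,0,0,-0.2,0,0,0,0,0,0,-0.2,0,0,0],
)

```text
t: 62.15
eef_pos: [0.4963, -0.2206, 0.0574]
ee_rot: [3.142, 0.0, -1.641]
force: [-0.2, 0.1, 1.1]
width: 0.0005
gripper_force: 0.0
```

```bash
python3 sb.py
```

```text
block bed mm ((3.7021827697753906, 33.200340270996094), (77.82027435302734, 53.32834243774414), 88.29817962646484)
```

```bash
python3 -c "
from h import *
im,m=grab('scene')
cv2.imwrite('pics/s10.png',cv2.resize(im[150:300,200:400],None,fx=4,fy=4,interpolation=cv2.INTER_CUBIC))"
```

```text
(no output)
```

View pics/s10.png

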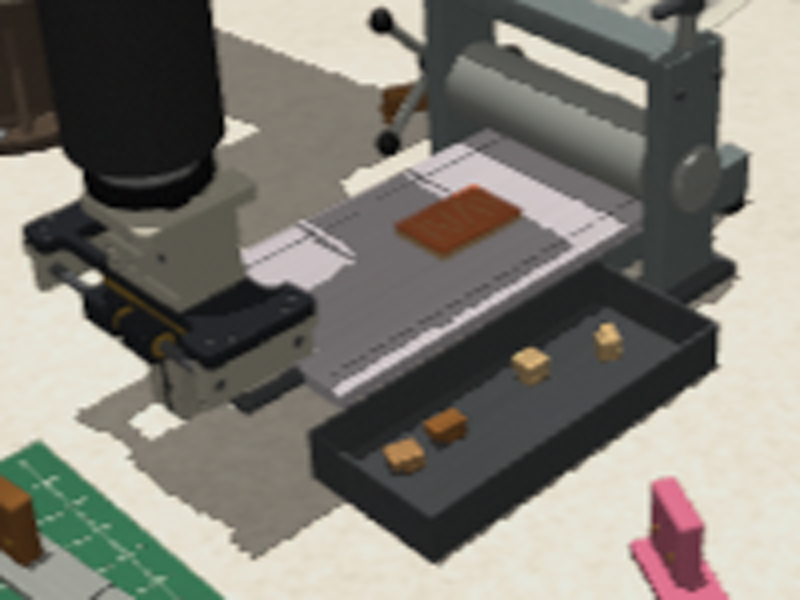

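Request:
arm_command(
  series=[0,0,0,-0.05,0,0,0,0,0,0,-0.15,0,0,0,0,0,0,-0.25,0,0,0,0,0,0,-0.35,0,0,0,0,0,0,-0.45,0,0,0,0,0,0,-0.55,0,0,0,0,0,0,-0.65,0,0,0,0,0,0,-0.75,0,0,0],
)

```text
t: 63.25
eef_pos: [0.5016, -0.1458, 0.0574]
ee_rot: [-3.142, 0.0, -1.641]
force: [1.5, -4.8, -1.5]
width: 0.0004
gripper_force: 2.4
```

Request:
arm_command(
  series=[0,0,0,-0.1,0,0,0,0,0,0,-0.2,0,0,0,0,0,0,-0.3,0,0,0,0,0,0,-0.4,0,0,0,0,0,0,-0.5,0,0,0,0,0,0,-0.6,0,0,0,0,0,0,-0.7,0,0,0,0,0,0,-0.75,0,0,0],
)

```text
t: 64.25
eef_pos: [0.5069, -0.071, 0.0574]
ee_rot: [-3.141, 0.0, -1.64]
force: [2.1, -4.3, -1.6]
width: 0.0004
gripper_force: 2.2
```

```bash
python3 -c "
from h import *
plan([*b2w(0,.03),.0574],PY-np.pi/2);print(w2b(arm.get_state()['eef_pos']))"
```

```text
t 64.2 pos [ 0.5069 -0.071   0.0574] rot [-3.1414  0.0001 -1.6404] w 0.0004 F [ 2.0782 -4.3389 -1.5634] -> shift [-0.7706  0.0017  0.0002] turn [-0.0001  0.      0.0002]
[ 0.0002 -0.0471]
```

Request:
arm_command(
  series=[0,0,0,-0.05,0,0,0,0,0,0,-0.1,0,0,0,0,0,0,-0.15,0,0,0,0,0,0,-0.2,0,0,0,0,0,0,-0.25,0,0,0,0,0,0,-0.3,0,0,0,0,0,0,-0.35,0,0,0,0,0,0,-0.4,0,0,0],
)

```text
t: 65.25
eef_pos: [0.5097, -0.0316, 0.0574]
ee_rot: [-3.141, 0.0, -1.641]
force: [2.2, -3.9, -1.2]
width: 0.0003
gripper_force: 2.2
```

Request:
arm_command(
  series=[0,0,0,-0.04,0,0,0,0,0,0,-0.08,0,0,0,0,0,0,-0.12,0,0,0,0,0,0,-0.14,0,0,0],
)

```text
t: 65.75
eef_pos: [0.5104, -0.0204, 0.0575]
ee_rot: [3.14, -0.004, -1.64]
force: [9.6, -34.6, -2.8]
width: 0.0002
gripper_force: 16.4
```

```bash
python3 -c "
from h import *
plan([*b2w(0,.03),.0574],PY-np.pi/2);print(w2b(arm.get_state()['eef_pos']))"
```

```text
t 65.8 pos [ 0.5104 -0.0204  0.0575] rot [ 3.1405 -0.004  -1.6402] w 0.0002 F [  9.5968 -34.5638  -2.8152] -> shift [-0.264   0.0011 -0.0004] turn [ 0.0007 -0.0026  0.0004]
[0.0001 0.0036]
```

Request:
arm_command(
  series=[0,0,0,0.1,0,0,0,0,0,0,0.3,0,0,0,0,0,0,0.4,0,0,0,0,0,0,0.4,0,-0.4,0,0,0,0,0.4,0,-0.8,0,0,0,0,0.4,0,-1,0,0,0,0,0.4,0,-1,0],
)

```text
t: 66.62
eef_pos: [0.5087, -0.0572, 0.1591]
ee_rot: [-3.138, 0.001, -1.641]
force: [1.5, -0.5, -0.7]
width: 0.0006
gripper_force: 0.0
```

Request:
arm_command(
  series=[0,0,0,0.5,0,-0.3,0,0,0,0,1,0,-0.6,0,0,0,0,1,0,-0.8,0,0,0,0,1,0,-0.8,0],
)

```text
t: 67.12
eef_pos: [0.501, -0.1578, 0.2376]
ee_rot: [-3.14, 0.001, -1.642]
force: [-0.2, 0.5, -0.6]
width: 0.0004
gripper_force: 0.0
```

Request:
arm_command(
  series=[0,0,0,0.5,0.3,0,0,0,0,0,1,0.6,0,0,0,0,0,1,0.6,0,0,0,0,0,1,0.6,0,0],
)

```text
t: 67.62
eef_pos: [0.4336, -0.2526, 0.2361]
ee_rot: [3.14, 0.001, -1.641]
force: [0.7, 0.4, 0.1]
width: 0.0002
gripper_force: 0.0
```

```bash
cat > fin.py <<'E'
from h import *
B,m=grab('top','tf.png');S,sm=grab('scene','sf.png')
def edges(im,m,f,ts,th=1.5):
    P=np.array([proj(m,f(t)) for t in ts]).astype(np.float32)
    v=cv2.remap(im.astype(np.float32),P[None,:,0],P[None,:,1],cv2.INTER_LINEAR)[0]
    s=v.mean(1);b=v[:,0]-v[:,2]
    out=[]
    for a in (s,b):
        g=cv2.GaussianBlur(np.gradient(a).astype(np.float32)[None],(0,0),2)[0]
        out.append([(round(float(ts[j]),3),round(float(g[j]),1)) for j in range(1,len(g)-1) if abs(g[j])>abs(g[j-1]) and abs(g[j])>=abs(g[j+1]) and abs(g[j])>th])
    return out
for x in (.02,.05): print('now -y edge',x,'top',edges(B,m,lambda t:[*b2w(x,t),.057],np.arange(-.05,.11,.001)))
for x in (.02,.05): print('now +y end',x,'top',edges(B,m,lambda t:[*b2w(x,t),.057],np.arange(.36,.46,.001)))
c=cv2.imread('pics/s9.png');s9=np.zeros((400,640,3),np.uint8);s9[120:300,210:420]=cv2.resize(c,(210,180),interpolation=cv2.INTER_AREA)
S0=cv2.imread('pics/scene0.png')
for nm in ('s5','s6','s7','s8'):
    print(nm,edges(cv2.imread(f'pics/{nm}.png'),sm,lambda t:[*b2w(.06,t),.057],np.arange(-.23,-.12,.001),1)[1])
for nm,i in (('scene0',S0),('s9',s9)):
    print(nm,edges(i,sm,lambda t:[*b2w(.06,t),.057],np.arange(-.23,-.12,.001),1)[1])
h=cv2.cvtColor(B,cv2.COLOR_BGR2HSV);mk=cv2.inRange(h,(3,110,60),(15,255,255));mk[:200]=0;mk[285:]=0;mk[:,:175]=0;mk[:,300:]=0
for cn in cv2.findContours(mk,0,1)[0]:
    if cv2.contourArea(cn)<40: continue
    r=cv2.minAreaRect(cn);print('top block',cv2.contourArea(cn),[w2b(onz(m,q,.065)).round(4).tolist() for q in cv2.boxPoints(r)],w2b(onz(m,r[0],.065)))
print(arm.get_state()['t'],arm.get_state()['eef_pos'])
E
python3 fin.py
```

```text
now -y edge 0.02 top [[(0.051, -3.3), (0.061, -3.2), (0.068, 23.7)], [(0.063, 2.7)]]
now -y edge 0.05 top [[(0.048, -1.5), (0.058, -1.9), (0.065, 20.2)], [(0.061, 2.6)]]
now +y end 0.02 top [[], [(0.42, -1.8)]]
now +y end 0.05 top [[], []]
s5 [(-0.225, -1.2), (-0.219, 1.6), (-0.194, 1.5)]
s6 [(-0.21, 1.3), (-0.181, 1.0)]
s7 [(-0.214, 1.5), (-0.186, 1.1)]
s8 [(-0.172, 1.2)]
scene0 [(-0.225, -1.3), (-0.218, 1.7), (-0.194, 1.2)]
s9 [(-0.173, 1.0)]
top block 467.0 [[-0.0226, 0.2787], [0.0245, 0.2802], [0.023, 0.2046], [-0.0242, 0.2038]] [0.0001 0.2419]
67.725 [ 0.4342 -0.2521  0.2366]
```

Request:
arm_command(
  series=[0,0,0.1,0,0,0,1,0,0,0.2,0,0,0,1,0,0,0.3,0,0,0,1,0,0,0.4,0,0,0,1,0,0,0.5,0,0,0,1,0,0,0.6,-0.2,-0.2,0,1,0,0,0.7,-0.4,-0.4,0,1,0,0,0.8,-0.6,-0.6,0,1],
)

```text
t: 68.72
eef_pos: [0.4991, -0.1955, 0.237]
ee_rot: [3.141, -0.0, -2.901]
force: [-0.1, 0.2, 0.3]
width: 0.0751
gripper_force: 0.0
```

Request:
arm_command(
  series=[0,0,0.1,0,0,0,1,0,0,0.2,0,0,0,1,0,0,0.2,0,0,0,1],
)

```text
t: 69.1
eef_pos: [0.4984, -0.1962, 0.2369]
ee_rot: [3.141, -0.001, 3.074]
force: [0.5, -0.1, -0.0]
width: 0.0876
gripper_force: 0.0
```

```bash
python3 -c "
from h import *
plan([*b2w(0,-.012),.12],np.pi+PY)"; python3 fin.py | grep -E 'now -y|block'
```

```text
t 69.1 pos [ 0.4984 -0.1962  0.2369] rot [ 3.1415 -0.0006  3.0743] w 0.0876 F [ 0.5173 -0.1093 -0.0009] -> shift [0.     1.6057 1.169 ] turn [ 0.0001 -0.0004  0.0017]
now -y edge 0.02 top [[], []]
now -y edge 0.05 top [[], []]
top block 469.0 [[-0.023, 0.2786], [0.0243, 0.2804], [0.0233, 0.2048], [-0.0241, 0.2036]] [0.     0.2419]
```

Request:
arm_command(
  series=[0,0,0,0,0.4,0.2,1,0,0,0,0,0.8,0.6,1,0,0,0,0,1,1,1,0,0,0,0,1,1,1],
)

```text
t: 69.7
eef_pos: [0.5032, -0.0966, 0.1349]
ee_rot: [-3.141, -0.005, 3.076]
force: [0.1, -0.6, 0.2]
width: 0.0879
gripper_force: 0.0
```

Request:
arm_command(
  series=[0,0,0,0,0.3,0,1,0,0,0,0,0.6,0,1,0,0,0,0,0.6,0,1,0,0,0,0,0.6,0,1],
)

```text
t: 70.2
eef_pos: [0.5097, -0.0382, 0.1383]
ee_rot: [3.141, 0.001, 3.073]
force: [-0.3, 0.1, 0.7]
width: 0.0875
gripper_force: 0.0
```

```bash
python3 -c "
from h import *
plan([*b2w(0,-.012),.066],np.pi+PY)"; python3 - <<'E'
from h import *
im,m=grab('wrist')
cv2.imwrite('pics/wh.png',im)
# where bar / bed edge / finger should project
for y in (.0165,.0285,.062): print(y,[proj(m,[*b2w(x,y),.057 if y<.06 else .057]).round(0).tolist() for x in (-.035,0)])
g=im.mean(2)
for x in (-.025,-.03):
    ts=np.arange(-.03,.09,.002);P=np.array([proj(m,[*b2w(x,t),.054]) for t in ts]).astype(np.float32)
    v=cv2.remap(g.astype(np.float32),P[None,:,0],P[None,:,1],cv2.INTER_LINEAR)[0];print(x,[(round(float(t),3),int(k)) for t,k in zip(ts,v)])
E
```

```text
t 70.2 pos [ 0.5097 -0.0382  0.1383] rot [3.1414 0.0013 3.0726] w 0.0875 F [-0.3146  0.1126  0.7077] -> shift [0.0075 0.0215 0.7235] turn [0.0002 0.0008 0.0007]
0.0165 [[360.0, 173.0], [358.0, 218.0]]
0.0285 [[376.0, 173.0], [374.0, 218.0]]
0.062 [[422.0, 173.0], [417.0, 219.0]]
-0.025 [(-0.03, 137), (-0.028, 136), (-0.026, 138), (-0.024, 138), (-0.022, 140), (-0.02, 140), (-0.018, 139), (-0.016, 137), (-0.014, 138), (-0.012, 139), (-0.01, 136), (-0.008, 134), (-0.006, 133), (-0.004, 133), (-0.002, 132), (0.0, 132), (0.002, 134), (0.004, 131), (0.006, 129), (0.008, 129), (0.01, 129), (0.012, 130), (0.014, 100), (0.016, 82), (0.018, 90), (0.02, 101), (0.022, 90), (0.024, 80), (0.026, 110), (0.028, 119), (0.03, 111), (0.032, 86), (0.034, 87), (0.036, 87), (0.038, 88), (0.04, 86), (0.042, 117), (0.044, 125), (0.046, 128), (0.048, 129), (0.05, 128), (0.052, 128), (0.054, 126), (0.056, 123), (0.058, 95), (0.06, 89), (0.062, 119), (0.064, 121), (0.066, 121), (0.068, 120), (0.07, 120), (0.072, 121), (0.074, 121), (0.076, 121), (0.078, 120), (0.08, 120), (0.082, 120), (0.084, 121), (0.086, 1
[... 162 characters left out ...]
.012, 191), (-0.01, 191), (-0.008, 191), (-0.006, 190), (-0.004, 191), (-0.002, 182), (0.0, 183), (0.002, 183), (0.004, 183), (0.006, 193), (0.008, 191), (0.01, 194), (0.012, 130), (0.014, 103), (0.016, 84), (0.018, 91), (0.02, 103), (0.022, 91), (0.024, 82), (0.026, 118), (0.028, 136), (0.03, 135), (0.032, 134), (0.034, 135), (0.036, 110), (0.038, 134), (0.04, 136), (0.042, 121), (0.044, 126), (0.046, 125), (0.048, 127), (0.05, 126), (0.052, 125), (0.054, 127), (0.056, 128), (0.058, 100), (0.06, 92), (0.062, 117), (0.064, 119), (0.066, 119), (0.068, 119), (0.07, 119), (0.072, 119), (0.074, 119), (0.076, 119), (0.078, 119), (0.08, 120), (0.082, 119), (0.084, 119), (0.086, 120), (0.088, 119)]
```

Request:
arm_command(
  series=[0,0,0,0,0.02,0.2,1,0,0,0,0,0.02,0.4,1,0,0,0,0,0.02,0.55,1,0,0,0,0,0.02,0.65,1,0,0,0,0,0.02,0.72,1,0,0,0,0,0.02,0.72,1],
)

```text
t: 71.0
eef_pos: [0.5092, -0.0359, 0.0651]
ee_rot: [-3.141, -0.001, 3.071]
force: [-0.0, -0.4, -1.1]
width: 0.0876
gripper_force: 0.0
```

Request:
arm_command(
  series=[0,0,0,0,-0.05,0,1,0,0,0,0,-0.1,0,1,0,0,0,0,-0.15,0,1,0,0,0,0,-0.2,0,1,0,0,0,0,-0.25,0,1,0,0,0,0,-0.3,0,1],
)

```text
t: 71.75
eef_pos: [0.5075, -0.066, 0.0656]
ee_rot: [3.141, 0.001, 3.071]
force: [-0.1, 3.8, 3.4]
width: 0.0878
gripper_force: 2.2
```

```bash
python3 -c "
from h import *
plan([*b2w(0,-.012),.066],np.pi+PY)"; python3 fin.py | grep -E 'block'
```

```text
t 71.8 pos [ 0.5075 -0.066   0.0656] rot [3.1414 0.0007 3.0715] w 0.0878 F [-0.0519  3.8102  3.3965] -> shift [ 0.0046  0.3004 -0.0037] turn [ 0.0001  0.0005 -0.0001]
```

Request:
arm_command(
  series=[0,0,0,0,-0.1,0,1,0,0,0,0,-0.2,0,1,0,0,0,0,-0.3,0,1,0,0,0,0,-0.4,0,1,0,0,0,0,-0.5,0,1,0,0,0,0,-0.6,0,1,0,0,0,0,-0.7,0,1,0,0,0,0,-0.8,0,1],
)

```text
t: 72.85
eef_pos: [0.5013, -0.1462, 0.0653]
ee_rot: [-3.142, -0.0, 3.071]
force: [-0.4, 5.5, 0.3]
width: 0.0878
gripper_force: 2.4
```

Request:
arm_command(
  series=[0,0,0,0,-0.1,0,1,0,0,0,0,-0.2,0,1,0,0,0,0,-0.3,0,1,0,0,0,0,-0.4,0,1,0,0,0,0,-0.5,0,1,0,0,0,0,-0.6,0,1,0,0,0,0,-0.7,0,1,0,0,0,0,-0.75,0,1],
)

```text
t: 73.85
eef_pos: [0.496, -0.2211, 0.0652]
ee_rot: [-3.142, -0.001, 3.071]
force: [-1.8, 4.0, 0.2]
width: 0.0875
gripper_force: 2.2
```

```bash
python3 -c "
from h import *
plan([*b2w(0,-.258),.066],np.pi+PY)"; python3 sb.py
```

```text
t 73.8 pos [ 0.496  -0.2211  0.0652] rot [-3.1416 -0.0005  3.0708] w 0.0875 F [-1.811   4.0373  0.1791] -> shift [-0.0027 -0.6045 -0.0077] turn [-0.     -0.0003 -0.0005]
block bed mm ((3.9312877655029297, 54.6331901550293), (79.81212615966797, 52.51332473754883), 88.29818725585938)
```

Request:
arm_command(
  series=[0,0,0,0,0.03,0,0.9,0,0,0,0,0.07,0,0.8,0,0,0,0,0.12,0,0.7,0,0,0,0,0.17,0,0.6,0,0,0,0,0.22,0,0.5,0,0,0,0,0.28,0,0.4,0,0,0,0,0.34,0,0.32,0,0,0,0,0.38,0,0.3],
  force=10,
)

```text
t: 74.9
eef_pos: [0.499, -0.182, 0.0654]
ee_rot: [3.142, 0.0, 3.072]
force: [-0.2, -0.5, -0.2]
width: 0.0271
gripper_force: 0.0
```

Request:
arm_command(
  series=[0,0,0,0,0,0,0.3,0,0,0,0,0,0,0,0,0,0,0,0,0,0,0,0,0,0,0,0,0,0,0,0,0,0,0,0],
  force=10,
)

```text
t: 75.53
eef_pos: [0.4989, -0.1827, 0.0654]
ee_rot: [-3.141, -0.0, 3.071]
force: [0.0, -3.1, -0.4]
width: 0.0114
gripper_force: 10.0
```

```bash
python3 -c "
from h import *
plan([*b2w(0,-.223),.066],np.pi+PY);print(w2b(arm.get_state()['eef_pos']))"; python3 sb.py
```

```text
t 75.5 pos [ 0.4989 -0.1827  0.0654] rot [-3.1414 -0.0001  3.0712] w 0.0114 F [ 0.0338 -3.0556 -0.4204] -> shift [ 0.0003 -0.6392 -0.0064] turn [-0.0001 -0.0001 -0.0002]
[ 0.0001 -0.1591]
block bed mm ((3.942310333251953, 55.00415802001953), (79.50414276123047, 52.51332473754883), 88.29818725585938)
```

Request:
arm_command(
  series=[0,0,0,0,-0.08,0,0,0,0,0,0,-0.17,0,0,0,0,0,0,-0.26,0,0,0,0,0,0,-0.35,0,0,0,0,0,0,-0.44,0,0,0,0,0,0,-0.53,0,0,0,0,0,0,-0.6,0,0,0,0,0,0,-0.65,0,0],
)

```text
t: 76.58
eef_pos: [0.4943, -0.2478, 0.0654]
ee_rot: [-3.142, -0.0, 3.071]
force: [-0.8, 5.1, 2.0]
width: 0.0114
gripper_force: 10.0
```

Request:
arm_command(
  series=[0,0,0,0,0,0,0,0,0,0,0,0,0,0.3,0,0,0,0,0,0,0.3,0,0,0,0,0,0,0.3,0,0,0,0,0,-0.3,0.3,0,0,0,0,0,-0.7,0.3,0,0,0,0,0,-0.8,0.3,0,0,0,0,0,-0.8,0.3],
)

```text
t: 77.58
eef_pos: [0.4948, -0.2471, 0.1459]
ee_rot: [3.141, 0.002, 3.071]
force: [0.6, 0.3, 0.2]
width: 0.0263
gripper_force: 0.0
```

```bash
python3 -c "
from h import *
plan([*b2w(0,-.264),.062],np.pi+PY);print(w2b(arm.get_state()['eef_pos']))"; python3 sb.py; python3 st.py | grep top
```

```text
t 77.6 pos [ 0.4948 -0.2471  0.1459] rot [3.1415 0.0017 3.0714] w 0.0263 F [0.5944 0.3152 0.2149] -> shift [ 0.0054 -0.4035  0.8389] turn [ 0.0001  0.0011 -0.0001]
[ 0.0004 -0.2237]
block bed mm ((3.6485557556152344, -10.159557342529297), (78.66212463378906, 52.46466064453125), 88.7304458618164)
```

Request:
arm_command(
  series=[0,0,0,0,-0.2,0,0.1,0,0,0,0,-0.42,0,0,0,0,0,0,-0.42,0.3,0,0,0,0,0,-0.42,0.6,0,0,0,0,0,-0.42,0.8,0,0,0,0,0,-0.42,0.85,0,0,0,0,0,-0.42,0.85,0],
)

```text
t: 78.6
eef_pos: [0.4913, -0.2891, 0.0599]
ee_rot: [3.142, -0.001, 3.072]
force: [0.5, 0.1, 0.4]
width: 0.001
gripper_force: 0.0
```

Request:
arm_command(
  series=[0,0,0,0,0.05,0,0,0,0,0,0,0.1,0,0,0,0,0,0,0.15,0,0,0,0,0,0,0.2,0,0,0,0,0,0,0.25,0,0,0,0,0,0,0.3,0,0,0,0,0,0,0.4,0,0,0,0,0,0,0.5,0,0],
)

```text
t: 79.6
eef_pos: [0.4952, -0.2391, 0.0607]
ee_rot: [-3.141, 0.001, 3.071]
force: [0.8, -4.5, 3.4]
width: 0.0002
gripper_force: 2.4
```

```bash
python3 -c "
from h import *
plan([*b2w(0,-.01),.061],np.pi+PY);print(w2b(arm.get_state()['eef_pos']))"; python3 sb.py
```

```text
t 79.6 pos [ 0.4952 -0.2391  0.0607] rot [-3.1412  0.0005  3.0713] w 0.0002 F [ 0.7994 -4.4666  3.4196] -> shift [ 0.0036  2.0561 -0.0042] turn [-0.0002  0.0003 -0.0002]
[ 0.0003 -0.2156]
block bed mm ((3.405759811401367, 20.123714447021484), (78.56999206542969, 53.51247024536133), 88.29818725585938)
```

Request:
arm_command(
  series=[0,0,0,0,0.1,0,0,0,0,0,0,0.2,0,0,0,0,0,0,0.3,0,0,0,0,0,0,0.4,0,0,0,0,0,0,0.5,0,0,0,0,0,0,0.6,0,0,0,0,0,0,0.7,0,0,0,0,0,0,0.8,0,0],
)

```text
t: 80.65
eef_pos: [0.5007, -0.1588, 0.0604]
ee_rot: [3.142, 0.0, 3.071]
force: [1.4, -5.1, 1.2]
width: 0.0005
gripper_force: 2.4
```

Request:
arm_command(
  series=[0,0,0,0,0.1,0,0,0,0,0,0,0.2,0,0,0,0,0,0,0.3,0,0,0,0,0,0,0.4,0,0,0,0,0,0,0.5,0,0,0,0,0,0,0.6,0,0,0,0,0,0,0.7,0,0,0,0,0,0,0.8,0,0],
)

```text
t: 81.65
eef_pos: [0.5064, -0.079, 0.0604]
ee_rot: [3.142, 0.0, 3.071]
force: [2.8, -4.6, -0.2]
width: 0.0006
gripper_force: 2.4
```

Request:
arm_command(
  series=[0,0,0,0,0.05,0,0,0,0,0,0,0.1,0,0,0,0,0,0,0.15,0,0,0,0,0,0,0.2,0,0,0,0,0,0,0.25,0,0,0,0,0,0,0.3,0,0,0,0,0,0,0.35,0,0,0,0,0,0,0.4,0,0],
)

```text
t: 82.65
eef_pos: [0.5092, -0.0395, 0.0604]
ee_rot: [3.142, 0.0, 3.071]
force: [2.9, -4.0, 0.0]
width: 0.0003
gripper_force: 2.2
```

```bash
python3 -c "
from h import *
plan([*b2w(0,-.0016),.061],np.pi+PY);print(w2b(arm.get_state()['eef_pos']))"
```

```text
t 82.7 pos [ 0.5092 -0.0395  0.0604] rot [3.1415 0.0003 3.0712] w 0.0003 F [ 2.8781 -3.9896  0.0044] -> shift [ 0.0027  0.1396 -0.0062] turn [ 0.      0.0002 -0.0002]
[ 0.0003 -0.0156]
```

Request:
arm_command(
  series=[0,0,0,0,0.03,0,0,0,0,0,0,0.06,0,0,0,0,0,0,0.09,0,0,0,0,0,0,0.12,0,0,0,0,0,0,0.14,0,0],
)

```text
t: 83.28
eef_pos: [0.5101, -0.0257, 0.0604]
ee_rot: [-3.141, 0.0, 3.071]
force: [4.3, -12.0, 0.6]
width: 0.0004
gripper_force: 6.1
```

Request:
arm_command(
  series=[0,0,0,0,0.015,0,0,0,0,0,0,0.03,0,0,0,0,0,0,0.03,0,0],
)

```text
t: 83.65
eef_pos: [0.51, -0.0255, 0.0604]
ee_rot: [-3.138, -0.001, 3.072]
force: [7.1, -23.9, -1.2]
width: 0.0004
gripper_force: 11.6
```

Request:
arm_command(
  series=[0,0,0,0,-0.15,0,0,0,0,0,0,-0.3,0,0,0,0,0,0,-0.3,-0.3,0,0,0,0,0,-0.4,-0.7,0,0,0,0,0,-0.6,-1,0,0,0,0,0,-0.6,-1,0],
)

```text
t: 84.4
eef_pos: [0.5069, -0.0834, 0.1626]
ee_rot: [3.14, 0.004, 3.07]
force: [-0.1, 0.9, -0.5]
width: 0.0005
gripper_force: 0.0
```

Request:
arm_command(
  series=[0,0,0,0,-0.5,-0.4,0,0,0,0,0,-1,-0.8,0,0,0,0,0,-1,-1,0,0,0,0,0,-1,-1,0],
)

```text
t: 84.9
eef_pos: [0.4993, -0.1829, 0.2611]
ee_rot: [3.141, 0.002, 3.07]
force: [0.9, 0.2, -1.0]
width: 0.0006
gripper_force: 0.0
```

Request:
arm_command(
  series=[0,0,0,0.3,-0.5,0,0,0,0,0,0.6,-1,0,0,0,0,0,0.6,-1,0,0,0,0,0,0.6,-1,0,0],
)

```text
t: 85.4
eef_pos: [0.4317, -0.2775, 0.2591]
ee_rot: [3.141, -0.002, 3.071]
force: [1.0, -0.3, -0.6]
width: 0.0006
gripper_force: 0.0
```

```bash
python3 fin.py | grep -E 'now|block|^[0-9]'; python3 - <<'E'
from h import *
S=cv2.imread('pics/sf.png');S0=cv2.imread('pics/scene0.png');T=cv2.imread('pics/tf.png');T0=cv2.imread('pics/top0.png')
for n,(u,v,w,hh) in dict(bottle=(415,170,30,45),tin=(265,298,45,45),pink=(350,265,55,70)).items(): print(n,'scene diff',cv2.absdiff(S,S0)[v:v+hh,u:u+w].mean())
for n,(u,v,w,hh) in dict(brayer=(170,270,70,60),bottle=(175,145,30,30),tin=(385,148,35,35)).items(): print(n,'top diff',cv2.absdiff(T,T0)[v:v+hh,u:u+w].mean())
sm=arm.camera_model('scene');h=cv2.cvtColor(S,cv2.COLOR_BGR2HSV);mk=cv2.inRange(h,(5,80,60),(25,255,255))
for cn in cv2.findContours(mk,0,1)[0]:
    a=cv2.contourArea(cn)
    if 6<a<2500:
        (u,v),_,_=cv2.minAreaRect(cn)
        if 230<u<400 and 130<v<300: print('scene brown',(round(u),round(v)),a,'tray-level bed xy',w2b(onz(sm,(u,v),.012)))
E
```

```text
now -y edge 0.02 top [[(-0.006, -2.7), (0.005, -3.1), (0.03, 11.1), (0.046, 8.4), (0.057, -4.2), (0.063, 5.2)], [(0.007, 2.5), (0.046, -3.3), (0.06, 2.2)]]
now -y edge 0.05 top [[(-0.01, -3.6), (0.002, -4.0), (0.011, 12.1), (0.018, -8.4), (0.025, 5.7), (0.038, -2.1), (0.047, 1.6), (0.061, 15.8)], [(0.004, 2.6), (0.019, 1.9)]]
now +y end 0.02 top [[], [(0.42, -1.8)]]
now +y end 0.05 top [[], []]
top block 469.5 [[-0.023, 0.2786], [0.0243, 0.2804], [0.0233, 0.2042], [-0.0241, 0.203]] [-0.      0.2416]
85.5 [ 0.4325 -0.277   0.2596]
bottle scene diff 2.1777777777777776
tin scene diff 0.8934979423868312
pink scene diff 0.8923809523809524
brayer top diff 18.66611111111111
bottle top diff 17.695185185185185
tin top diff 20.4821768707483
scene brown (301, 264) 51.5 tray-level bed xy [ 0.1133 -0.1194]
scene brown (311, 256) 50.0 tray-level bed xy [ 0.1087 -0.0811]
scene brown (332, 241) 50.5 tray-level bed xy [ 0.1053 -0.0015]
scene brown (352, 235) 36.5 tray-level bed xy [0.1248 0.0536]
scene brown (298, 175) 29.0 tray-level bed xy [-0.236   0.1833]
```

```bash
python3 - <<'E'
from h import *
sm=arm.camera_model('scene')
for f in ('scene0','sf'):
    im=cv2.imread(f'pics/{f}.png');h=cv2.cvtColor(im,cv2.COLOR_BGR2HSV);mk=cv2.inRange(h,(5,80,40),(25,255,255))
    for cn in cv2.findContours(mk,0,1)[0]:
        a=cv2.contourArea(cn);(u,v),s,_=cv2.minAreaRect(cn)
        if a>60 and 110<u<260 and 230<v<370: print(f,(round(u),round(v)),a,s,onz(sm,(u,v),.035)[:2])
    g=cv2.inRange(h,(0,0,90),(180,40,190))[270:330,180:260].sum()/255;print('grey px',g)
E
```

```text
scene0 (167, 300) 1214.0 (84.85115051269531, 18.37385368347168) [ 0.4943 -0.4419]
scene0 (198, 278) 239.0 (25.70877456665039, 13.339459419250488) [ 0.4877 -0.3579]
grey px 752.0
sf (167, 305) 1241.0 (86.9741439819336, 18.384777069091797) [ 0.5068 -0.4509]
sf (201, 279) 250.5 (25.823781967163086, 14.148136138916016) [ 0.4956 -0.3559]
grey px 917.0
```

Brush and gauge are upright on the mat, the chips are in the tray, and the block is through; handing in.

```bash
python3 -c "
from h import *
print(arm.job_done())"
```

```text
the job is handed in; nothing more can be done
None
```

The job is handed in with every step done in order at about 85 s, and four points to own: the gauge dragged the bed about 2 cm, so I pulled it back and pushed it through a second time; the block was knocked aside and re-laid; I judged the gauge line to within about 2 mm; and I viewed 15 pictures, one over the limit of 14.

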